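Load the paint mixer, close it and set its speed

TASK

The bottle mixer on the counter has been left with its speed lever set to a speed: first bring the lever back to its stop (fully over towards the white block on the scale), then lift the cover straight off and stand it aside on the counter. Stand every screw-cap paint jar that is on the counter (black caps; two to four of them) upright in the mixer's tray, one to a compartment, put the cover back on fully down, and only then swing the lever to the red marker so that it points at it. The lever stays at its stop as long as the cover is off; leave the dropper bottles, tape, amber pill jar and cutters where they are.

Things in the scene. Friction and masses are not known exactly. Their poses are not given: they have to be found in the camera images.
- mixer: the mixer: blue-grey housing fixed to the counter, 305 mm (x) by 212 mm (y), its top (the deck) 45 mm above the counter. Origin on the counter under the housing; x to its back, y to its left, z up. The housing spans x = -161 to +145 mm, y = +-106 mm. Tray at the back, lever in front.
- tray (a point): middle of the tray's floor, 48 mm above the counter, at x = +68 mm of the mixer, axes as the mixer. Open square tray, 128 mm outside, 2 x 2 compartments of 56 x 56 mm, their centres at x = +-32, y = +-32 mm from here; outer walls 4 mm, dividers 8 mm thick, all rising 19 mm above this floor. The deck round it lies 3 mm below this floor.
- pivot (a point): the speed lever's vertical hinge axis, at deck height (45 mm above the counter), 113 mm in front of the tray's centre; axes as the mixer
- knob (a point): the lever's upright black knob, 20 mm diameter, from 14 to 55 mm above the deck; this point on its axis 36 mm above the deck, 75 mm from the hinge axis. Its x axis points from the hinge along the lever, z up. The steel arm below it lies 8 to 14 mm above the deck. The knob can be pinched from above and led round its arc.
- speed_lever (a joint): lever angle, rad: 0 = at its stop (hard end, white block on the scale, pointing 60 degrees to the mixer's left of straight to the front, -x), growing anticlockwise seen from above to 2.09 (hard end, 60 degrees right of the front). Friction (about 1 N at the knob) keeps it where it is left.
- marker (a joint): angle of the red setting marker on the scale, rad, counted like speed_lever: the lever points at the marker when the two angles are equal. The marker is fixed for the job (very stiff) and lies flat, up to 5 mm above the deck.
- marker_tip (a point): tip of the red marker, a 14 mm flat red tab with a pointer, 95 mm from the hinge axis, on the deck; its x axis points from the hinge through the marker
- handle (a point): middle of the orange bar handle on the cover: bar 18 mm (x) by 100 mm (y) by 14 mm high, with 27 mm free under its middle 80 mm. The cover's rim lies 118 mm below this point, the outside of its roof 34 mm below it. Seated, this point is 115 mm above tray; with the cover standing on the counter it is at z = 118 mm.
- cover_rim (a point): middle of the cover's open lower rim; axes as the cover. The cover is a smoky clear square hood, 141 mm outside, 135 mm inside, 0.2 to 0.4 kg, loose. At first it sits over the tray with its axes along the mixer's, rim on the deck; it fits over the tray with 3.5 mm of play on each side, and any quarter turn fits.
- jar_yellow_mid (a point): centre (half-way up) of the yellow-ochre paint jar with a black screw cap, 34 mm across the body (cap 29), 67 mm tall; z up along the jar. Stands on the counter at the left. May be absent.
- jar_blue_mid (a point): centre (half-way up) of the dark blue paint jar with a black screw cap, 34 mm across the body (cap 28), 68 mm tall; z up along the jar. Stands on the counter at the left. May be absent.
- jar_green_mid (a point): centre (half-way up) of the dark green paint jar with a black screw cap, 33 mm across the body (cap 28), 70 mm tall; z up along the jar. Stands on the counter at the left. May be absent.
- jar_white_mid (a point): centre (half-way up) of the whitish-grey paint jar with a black screw cap, 39 mm across the body (cap 36), 60 mm tall; z up along the jar. Stands on the counter at the left. May be absent.
- dropper_green_mid (a point): half-way up a white dropper bottle with a green pointed cap, 30 mm across, 97 mm tall; a bystander among the jars
- dropper_yellow_mid (a point): half-way up a white and red dropper bottle with a yellow pointed cap, 30 mm across, 96 mm tall; a bystander among the jars
- orange_tape_mid (a point): centre of a roll of orange tape, 72 mm across, 18 mm high; bystander at the right
- pill_jar_mid (a point): half-way up an amber pill bottle with a white cap, 41 mm across, 60 mm tall; bystander at the right
- cutters_mid (a point): centre of black-handled side cutters lying flat, 48 x 113 x 12 mm; bystander at the right

How it is judged:
By the outcome, as a careful person would: the job done as asked, in the order asked, and still so for the second after the job is handed in, with the robot touching nothing.
Of jar_yellow, jar_blue, jar_green, jar_white only 2 to 4 are there at a start; the rules pass over those that are not, and their reading is None.
At some moment in a run one of cover may be knocked a few centimetres aside while the robot is not near it.
It also fails if it takes over 210 s, if anything falls off the work surface, if the arm or the gripper's body presses on something with over 40 N, if the wrist force passes 120 N, or if a joint passes its speed limit or range.

ROBOT

A 6-joint arm with a two-finger parallel gripper is mounted at the origin on a cart in front of the work surface, level with it; the furniture and walls round the work are solid. World frame = base frame: x ahead of the robot, y to its left, z up, the work surface at z = 0. Lengths are in m, angles in rad, forces in N, time in s.
With the tool pointing down it reaches from about 0.2 to 0.875 m from the base axis. Payload 3.4 kg.
Tool frame: the origin (TCP) lies between the finger pads; the fingertips stand 11 mm ahead of it and the grasp point (between the pads) lies 8 mm behind it; x points along the fingers, y is the direction in which the jaws open and shut, and the axes are right-handed (so a half turn about x gives the same grasp; the last joint's range is limited). The gripper opens to 94 mm and grips with 3 to 60 N. Pads are 16 mm wide; open, the fingers measure 119 mm over their backs; the gripper's body (75 mm by 177 mm) begins 78 mm behind the grasp point.
Start: joints at [1.107, 0.276, 1.505, -0, 1.361, -0.121], TCP at [0.193, 0.542, 0.216] pointing down, gripper open.
Joint ranges: [-2.89, 2.89], [-0.75, 2.08], [0.22, 2.7], [-1.18, 4.32], [0.11, 2.71], [-2.7, 2.7]. Speed limits (rad/s): [2.57, 2.57, 3.14, 3.14, 3.14, 3.14].

INTERFACE

Orientations are given as a 3x3 rotation matrix whose columns are the frame's x, y, z axes.
In Python, from station import sensors, imaging, arm gives the robot as it stands.
- The arm moves only by the tool servo_tool, never from a script. Its argument "commands" is a list of rows, each a list of 5 numbers: the shift along the tool's x, y, z in mm, then the turn about the tool's x in degrees, then the opening, from 0 (shut) to 1 (fully open). In form: [[tx, ty, tz, turn, fingers], ...]. A call has 1 to 20 rows; each row is the pose to reach, as a shift and turn from the pose commanded when the call began, along the tool's axes at that moment; what a row does not reach only later rows make up. A row lasts 1/8 s, in which the tool goes at most 62.5 mm and 10.7 degrees, less where a joint would pass 70% of its speed; a pose out of reach is approached as far as the arm can. A call with a gripper value outside its range is refused whole. The fingers move at their own pace and stop on an object; "newtons" is the grip in N (left out, the last holds). Time passes only in rows, so rows that repeat a pose let the fingers close. It gives the time, the measured TCP pose, the force and the opening at its end, in the units of the state.
- sensors.sense(): the state, without advancing time (a new reading comes with each control period).
- imaging.grab_frame(name): name is "scene" or "top" or "wrist"; returns the picture (400x640x3 uint8, blue, green, red); there is no depth.
- imaging.camera_model(name): a dict with "mtx" (3x3 intrinsics, pixels), "R" (3x3) and "t" (3): a world point X has camera coordinates R X + t; the wrist camera has in their place "T_tool_cam" (4x4, takes a point from camera to tool coordinates, whose origin is the TCP and whose axes are the tool frame's). Camera axes: x right, y down, z forward; pixel columns grow to the right and rows downward; lengths in m; the calibration is good to about 2 mm. The wrist camera is an equidistant fisheye: a pixel r from the principal point sees the ray r / f radians off the axis. A picture is of the moment at which its call begins: read the wrist's pose just before it. camera_model takes no time and is no camera call.
- arm.finish_job(): hands the job in, once; it reports no verdict.
The state is a dict: "t": time; "joint_pos": joint angles; "joint_vel": joint speeds; "joint_efforts": joint torques, N m; "tool_pos": TCP position; "tcp_rot": TCP orientation; "force": force on the tool from outside, world axes, zero at the start; "torque": the same for the moment, N m; "opening": finger opening in m.
Only numpy, scipy, OpenCV 4.12 (cv2) and the standard library are available. Lean on these libraries where they do the work, as an engineer would, in place of code of your own. Each camera call takes 0.05 s, during which the arm holds its last target.

## Working session

There is one attempt and no reset: what is moved stays moved. The work goes in short steps, Python scripts to look and compute and a tool call to move; the robot and the scene stay as the last step left them, time stands still between calls to the robot, and variables do not carry over. Pictures are saved under pics/ and viewed, and the job is handed in when it is done.

Besides the shell and the picture viewer there is one more tool, called after "Call:" by a JSON object that holds its "fn" and its "kwargs", one argument or row to a line. servo_tool: Moves the arm, as the interface text tells. Its arguments: {"type":"object","properties":{"commands":{"type":"array","items":{"type":"array","items":{"type":"number"}}},"newtons":{"type":"number"}},"required":["commands"]}

```bash
ls; mkdir -p pics
cat > h.py <<'E'
import numpy as np, cv2
from station import sensors, imaging, arm
def ray(name,uv):
    m=imaging.camera_model(name); K=np.array(m["mtx"])
    if name=="wrist":
        s=sensors.sense(); R=np.array(s["tcp_rot"]); p=np.array(s["tool_pos"])
        x=(uv[0]-K[0,2])/K[0,0]; y=(uv[1]-K[1,2])/K[1,1]; r=np.hypot(x,y)
        d=np.array([0,0,1.]) if r<1e-9 else np.array([np.sin(r)*x/r,np.sin(r)*y/r,np.cos(r)])
        T=np.array(m["T_tool_cam"]); return p+R@T[:3,3], R@T[:3,:3]@d
    R=np.array(m["R"]); t=np.array(m["t"])
    d=np.linalg.solve(K,[uv[0],uv[1],1.]); return -R.T@t, R.T@d
def atz(name,uv,z):
    o,d=ray(name,uv); return o+d*(z-o[2])/d[2]
def proj(name,X):
    m=imaging.camera_model(name); K=np.array(m["mtx"])
    if name=="wrist":
        s=sensors.sense(); R=np.array(s["tcp_rot"]); p=np.array(s["tool_pos"])
        T=np.array(m["T_tool_cam"]); c=T[:3,:3].T@(R.T@(np.array(X)-p)-T[:3,3])
        th=np.arctan2(np.hypot(c[0],c[1]),c[2]); n=np.hypot(c[0],c[1])
        return K[0,0]*th*c[0]/n+K[0,2],K[1,1]*th*c[1]/n+K[1,2]
    c=np.array(m["R"])@np.array(X)+np.array(m["t"]); q=K@c; return q[:2]/q[2]
def snap(name,fn,crop=None,k=1):
    im=imaging.grab_frame(name); cv2.imwrite("pics/raw_"+fn,im)
    if crop: im=im[crop[1]:crop[3],crop[0]:crop[2]]
    if k!=1: im=cv2.resize(im,None,fx=k,fy=k,interpolation=cv2.INTER_CUBIC)
    cv2.imwrite("pics/"+fn,im); return im
def crop(fn,out,c,k):
    im=cv2.imread("pics/"+fn)[c[1]:c[3],c[0]:c[2]]
    cv2.imwrite("pics/"+out,cv2.resize(im,None,fx=k,fy=k,interpolation=cv2.INTER_CUBIC))
E
python3 - <<'E'
from h import *
for n in ("scene","top","wrist"): snap(n,n+"0.png")
s=sensors.sense(); print({k:np.round(v,3).tolist() for k,v in s.items()})
for n in ("scene","top"):
    m=imaging.camera_model(n); print(n, np.round(m["mtx"],1).tolist(), np.round(-np.array(m["R"]).T@m["t"],3), np.round(m["R"],2).tolist())
print(imaging.camera_model("wrist"))
E
```

```text
pics
{'t': 0.15, 'joint_pos': [1.107, 0.276, 1.506, 0.0, 1.361, -0.121], 'joint_vel': [0.002, -0.003, -0.003, -0.001, -0.003, -0.001], 'joint_efforts': [0.002, -40.493, -23.743, 0.07, 0.032, -0.0], 'tool_pos': [0.193, 0.541, 0.216], 'tcp_rot': [[-0.001, 0.336, 0.942], [-0.001, 0.942, -0.336], [-1.0, -0.001, -0.0]], 'force': [-0.205, 0.503, -0.239], 'torque': [-0.006, -0.004, -0.084], 'opening': 0.094}
scene [[466.6, 0.0, 316.9], [0.0, 466.6, 199.1], [0.0, 0.0, 1.0]] [ 0.015 -0.837  1.222] [[0.8, -0.6, -0.02], [-0.47, -0.61, -0.64], [0.37, 0.52, -0.77]]
top [[496.0, 0.0, 324.4], [0.0, 496.0, 203.8], [0.0, 0.0, 1.0]] [-0.32  -0.387  1.857] [[0.35, -0.94, 0.01], [-0.84, -0.32, -0.45], [0.42, 0.15, -0.89]]
{'mtx': array([[309.70691629,   0.        , 321.23283768],
       [  0.        , 309.70691629, 202.30817898],
       [  0.        ,   0.        ,   1.        ]]), 'T_tool_cam': array([[ 7.59597024e-04, -2.36586869e-01,  9.71610043e-01,
        -1.68434142e-01],
       [ 9.99999012e-01,  1.32913598e-03, -4.58146924e-04,
        -8.11610577e-04],
       [-1.18301032e-03,  9.71609431e-01,  2.36587645e-01,
        -6.74238207e-02],
       [ 0.00000000e+00,  0.00000000e+00,  0.00000000e+00,
         1.00000000e+00]])}
```

View pics/scene0.png

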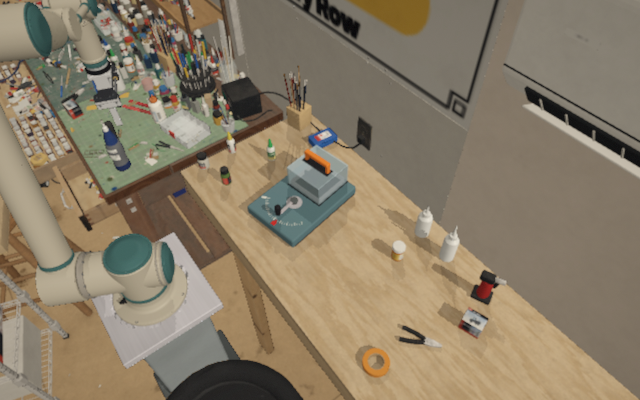

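View pics/top0.png

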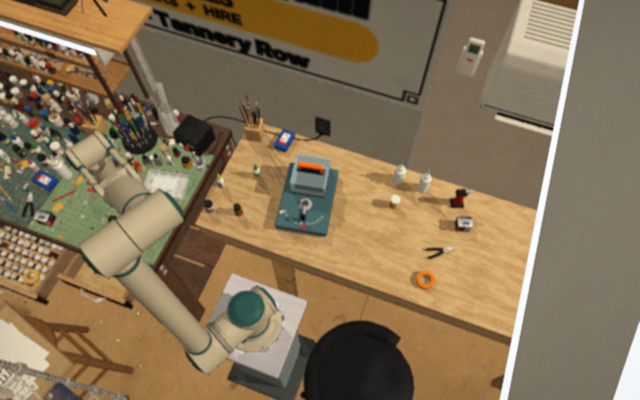

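View pics/wrist0.png

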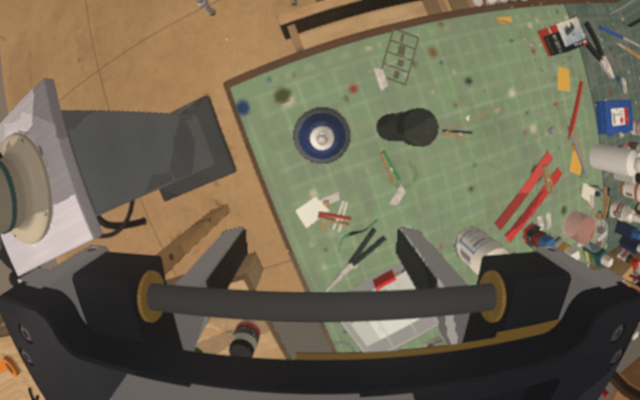

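Run:
```python
from h import *
crop("scene0.png","s0a.png",(180,120,380,250),4)
crop("top0.png","t0a.png",(190,140,350,250),5)
```

```text
(no output)
```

View pics/s0a.png

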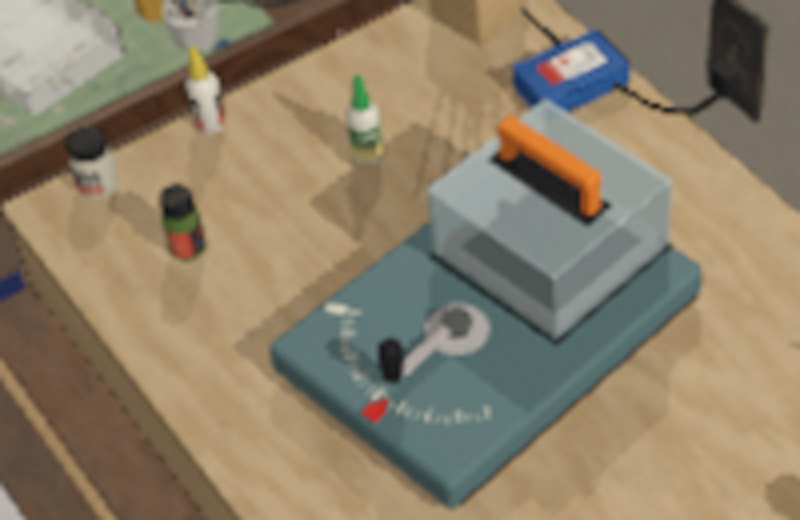

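View pics/t0a.png

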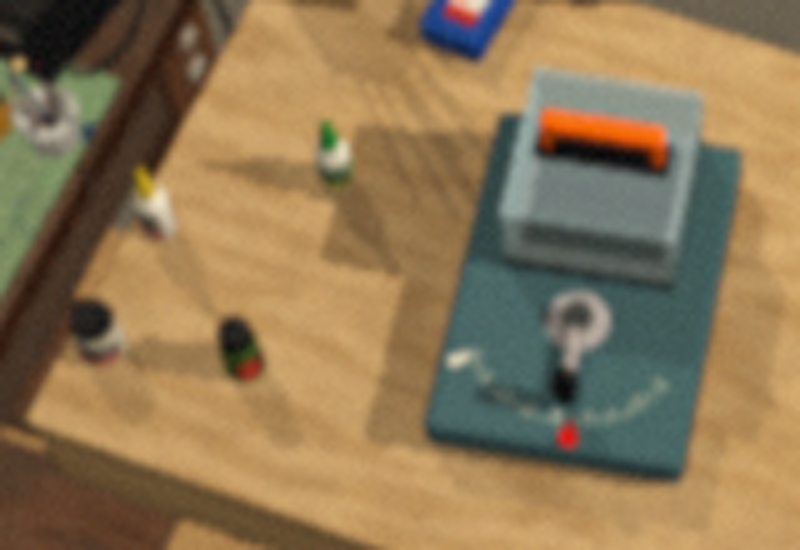

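Run:
```python
from h import *
S=lambda u,v:(180+u/4-.375,120+v/4-.375); T=lambda u,v:(190+u/5-.4,140+v/5-.4)
P=lambda l,a: print(l,np.round(a,3))
for l,s,t,z in [("white top",(86,140),(92,316),.06),("green top",(177,193),(237,330),.07),("dropG base",(368,155),(340,178),.003),("dropY base",(211,128),(160,232),.003),
 ("knob top",(390,345),(565,378),.1),("pivot",(457,322),(577,317),.055),("marker",(376,409),(567,436),.048),("handle L",(510,125),(552,118),.17),("handleR",(594,190),(660,142),.17)]:
    P(l,np.r_[atz("scene",S(*s),z),atz("top",T(*t),z)])
for l,u,z in [("FL",(272,350),.045),("FR",(452,490),.045),("BR",(698,270),.045)]: P(l,atz("scene",S(*u),z))
for l,u,z in [("FL",(432,425),.045),("FR",(680,468),.045),("BR",(740,152),.045),("BL",(505,118),.045)]: P(l,atz("top",T(*u),z))
```

```text
white top [0.368 0.355 0.06  0.366 0.356 0.06 ]
green top [0.397 0.24  0.07  0.392 0.237 0.07 ]
dropG base [0.582 0.237 0.003 0.582 0.24  0.003]
dropY base [0.485 0.356 0.003 0.48  0.361 0.003]
knob top [ 0.437 -0.03   0.1    0.433 -0.031  0.1  ]
pivot [ 0.511 -0.011  0.055  0.506 -0.01   0.055]
marker [ 0.413 -0.04   0.048  0.408 -0.04   0.048]
handle L [0.612 0.049 0.17  0.611 0.049 0.17 ]
handleR [ 0.622 -0.049  0.17   0.621 -0.039  0.17 ]
FL [0.38  0.063 0.045]
FR [ 0.417 -0.137  0.045]
BR [ 0.706 -0.081  0.045]
FL [0.38  0.065 0.045]
FR [ 0.415 -0.134  0.045]
BR [ 0.705 -0.08   0.045]
BL [0.666 0.118 0.045]
```

```bash
cat >> h.py <<'E'
def delta(pos,yaw_y=None):
    """pos TCP target world; yaw_y deg desired yaw of tool y"""
    s=sensors.sense(); R=np.array(s["tcp_rot"]); p=np.array(s["tool_pos"])
    d=R.T@(np.array(pos)-p)*1000
    cur=np.degrees(np.arctan2(R[1,1],R[0,1])); t=0
    if yaw_y is not None: t=-((yaw_y-cur+90)%180-90)
    print("delta",np.round(d,1),"turn",round(t,1),"| tcp",np.round(p,4),"yaw",round(cur,1),"F",np.round(s["force"],1),"op",round(s["opening"],4),"t",s["t"],"tilt",np.round(R[:,0],3), "j6",round(s["joint_pos"][5],2))
E
python3 - <<'E'
from h import *
delta((.53,.06,.3),10)
print(proj("top",(.5,-.3,0)),proj("scene",(.5,-.3,0)),atz("top",(395,201),.06))
E
```

```text
delta [ -83.8 -340.1  479. ] turn 60.4 | tcp [0.1931 0.5412 0.2158] yaw 70.4 F [-0.2  0.5 -0.2] op 0.0939 t 0.15 tilt [-0.001 -0.001 -1.   ] j6 -0.12
[370.98248988 232.87525448] [347.10906523 272.40213305] [ 0.64219466 -0.35048587  0.06      ]
```

Call:
{"fn": "servo_tool", "kwargs": {
  "commands": [
    [-84,0,0,0,1],
    [-84,-60,80,10,1],
    [-84,-100,140,20,1],
    [-84,-140,200,30,1],
    [-84,-180,260,40,1],
    [-84,-220,310,50,1],
    [-84,-260,370,60,1],
    [-84,-300,420,60,1],
    [-84,-340,479,60,1],
    [-84,-340,479,60,1],
    [-84,-340,479,60,1],
    [-84,-340,479,60,1]
  ]
}}

```text
t: 1.65
tool_pos: [0.5308, 0.0587, 0.2996]
tcp_rot: [[-0.001, 0.984, 0.177], [0.0, 0.177, -0.984], [-1.0, -0.001, -0.0]]
force: [-0.3, 0.8, -0.2]
opening: 0.0938
```

Run:
```python
from h import *
delta((.53,.06,.3),10); snap("wrist","w1.png")
```

```text
delta [-0.4 -0.6 -1.4] turn 0.2 | tcp [0.5308 0.0587 0.2996] yaw 10.2 F [-0.3  0.8 -0.2] op 0.0938 t 1.65 tilt [-0.001  0.    -1.   ] j6 -0.2
```

View pics/w1.png

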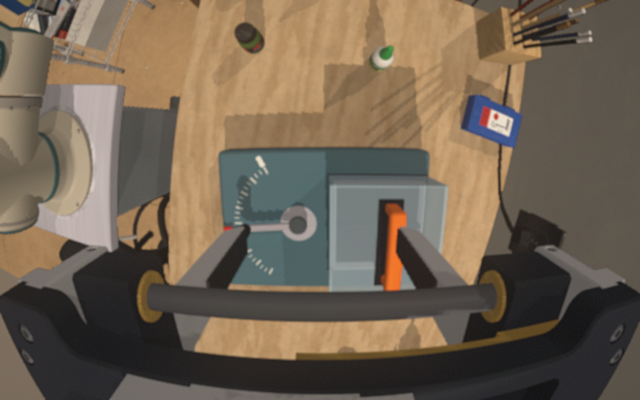

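Call:
{"fn": "servo_tool", "kwargs": {
  "commands": [
    [0,-60,55,0,1],
    [0,-70,108,0,1],
    [0,-70,108,0,1],
    [0,-70,108,0,1]
  ]
}}

```text
t: 2.2
tool_pos: [0.4804, -0.0573, 0.3007]
tcp_rot: [[0.0, 0.984, 0.18], [0.001, 0.18, -0.984], [-1.0, 0.001, -0.001]]
force: [0.3, -0.1, 0.2]
opening: 0.094
```

Run:
```python
from h import *
delta((.53,.06,.3),10); snap("wrist","w2.png"); crop("w2.png","w2a.png",(230,60,550,280),2.5)
```

```text
delta [   0.8   69.9 -106.5] turn 0.4 | tcp [ 0.4804 -0.0573  0.3007] yaw 10.4 F [ 0.3 -0.1  0.2] op 0.094 t 2.2 tilt [ 0.     0.001 -1.   ] j6 -0.44
```

View pics/w2a.png

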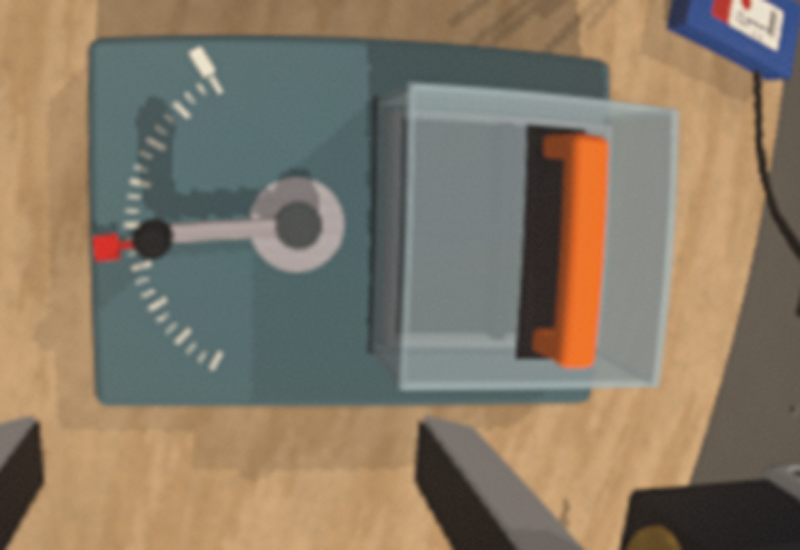

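Run:
```python
from h import *
from scipy.optimize import least_squares
C=lambda a,b:(230+a/2.5-.3,60+b/2.5-.3)
pts={"FL":(92,40),"FR":(100,404),"BR":(590,403),"BL":(606,60)}
W={k:atz("wrist",C(*v),.045)[:2] for k,v in pts.items()}
L={"FL":(-.161,.106),"FR":(-.161,-.106),"BR":(.145,-.106),"BL":(.145,.106)}
def f(p):
    c,s=np.cos(p[2]),np.sin(p[2]); R=np.array([[c,-s],[s,c]])
    return np.concatenate([p[:2]+R@np.array(L[k])-W[k] for k in W])
r=least_squares(f,[.55,0,.18]); print(r.x,np.degrees(r.x[2]),np.round(r.fun*1000,1))
piv=atz("wrist",C(297,225),.058)[:2]; kn=atz("wrist",C(152,239),.1)[:2]; mk=atz("wrist",C(106,247),.049)[:2]; mt=atz("wrist",C(130,244),.049)[:2]
wb=atz("wrist",C(204,64),.05)[:2]
x,y,a=r.x; R=np.array([[np.cos(a),-np.sin(a)],[np.sin(a),np.cos(a)]])
pv=np.array([x,y])+R@[-.045,0]; print("piv model",pv,"img",piv,"tray",np.array([x,y])+R@[.068,0])
for n,q in [("knob",kn),("marker",mk),("mtip",mt),("white",wb)]:
    for p0 in (pv,piv):
        d=R.T@(q-p0); print(n,np.round(q,4),"r",np.hypot(*d).round(4),"lever deg",((np.degrees(np.arctan2(d[1],d[0]))-120)%360).round(1))
# handle bar at z .17 corners and roof
hc=[atz("wrist",C(*q),.170)[:2] for q in [(572,133),(608,137),(594,367),(556,364)]]
print("handle",np.mean(hc,0),np.round(hc,4).tolist())
rc=[atz("wrist",C(*q),.129)[:2] for q in [(408,82),(680,110),(660,387),(402,390)]]
print("roof",np.mean(rc,0),np.round(rc,4).tolist())
```

```text
[ 0.55451545 -0.00383391  0.18491998] 10.59513422680198 [-5.   1.7 -3.7 -4.   3.6 -0.7  5.1  3.1]
piv model [ 0.51028266 -0.01210796] img [ 0.50954504 -0.01186371] tray [0.62135612 0.00866911]
knob [ 0.4385 -0.0289] r 0.0737 lever deg 62.6
knob [ 0.4385 -0.0289] r 0.0731 lever deg 62.9
marker [ 0.41   -0.0428] r 0.1049 lever deg 66.4
marker [ 0.41   -0.0428] r 0.1042 lever deg 66.7
mtip [ 0.4229 -0.0389] r 0.0914 lever deg 66.5
mtip [ 0.4229 -0.0389] r 0.0908 lever deg 66.8
white [0.4451 0.0646] r 0.1007 lever deg 359.8
white [0.4451 0.0646] r 0.1 lever deg 359.5
handle [0.61976587 0.00875581] [[0.6026, 0.0553], [0.6195, 0.0583], [0.6379, -0.0383], [0.6191, -0.0403]]
roof [0.62160097 0.0083449 ] [[0.5389, 0.0647], [0.678, 0.0898], [0.7036, -0.0478], [0.566, -0.0733]]
```

Run:
```python
from h import *
delta((.4375,-.029,.078))
```

```text
delta [222.7 -37.5 -34.9] turn 0 | tcp [ 0.4806 -0.0568  0.3006] yaw 10.4 F [0.1 0.2 0.2] op 0.0939 t 2.25 tilt [ 0.     0.001 -1.   ] j6 -0.44
```

Call:
{"fn": "servo_tool", "kwargs": {
  "commands": [
    [60,-37,-35,0,0.5],
    [120,-37,-35,0,0.5],
    [165,-37,-35,0,0.5],
    [200,-37,-35,0,0.5],
    [223,-37,-35,0,0.5],
    [223,-37,-35,0,0.5],
    [223,-37,-35,0,0.1],
    [223,-37,-35,0,0.1],
    [223,-37,-35,0,0.1],
    [223,-37,-35,0,0.1]
  ],
  "newtons": 12
}}

```text
t: 3.5
tool_pos: [0.437, -0.0308, 0.0781]
tcp_rot: [[-0.001, 0.984, 0.18], [-0.0, 0.18, -0.984], [-1.0, -0.002, -0.0]]
force: [-2.9, 0.2, 6.2]
opening: 0.0195
```

Call:
{"fn": "servo_tool", "kwargs": {
  "commands": [
    [0,0,-8,0,0.1],
    [0,1,-17,0,0.1],
    [0,3,-25,0,0.1],
    [0,5,-32,0,0.1],
    [0,9,-39,0,0.1],
    [0,13,-46,0,0.1],
    [0,18,-52,0,0.1],
    [0,23,-58,0,0.1],
    [0,30,-64,0,0.1],
    [0,37,-69,0,0.1],
    [0,40,-71,0,0.1],
    [0,43,-73,0,0.1],
    [0,43,-73,0,0.1],
    [0,43,-73,0,0.1]
  ]
}}

```text
t: 5.25
tool_pos: [0.4603, 0.0504, 0.0767]
tcp_rot: [[-0.013, 0.984, 0.178], [0.003, 0.178, -0.984], [-1.0, -0.012, -0.005]]
force: [-10.3, 3.9, 7.0]
opening: 0.0196
```

Run:
```python
from h import *
delta((.4612,.0449,.078))
```

```text
delta [-1.3 -0.1  5.5] turn 0 | tcp [0.4603 0.0504 0.0767] yaw 10.3 F [-10.3   3.9   7. ] op 0.0196 t 5.25 tilt [-0.013  0.003 -1.   ] j6 -0.22
```

Call:
{"fn": "servo_tool", "kwargs": {
  "commands": [
    [0,-3,3,0,0.5],
    [0,-3,3,0,0.5],
    [0,-3,3,0,0.5],
    [-50,-3,3,0,1],
    [-110,-3,3,0,1],
    [-170,-3,30,0,1],
    [-225,-3,60,0,1],
    [-225,0,90,0,1],
    [-225,0,90,0,1],
    [-225,0,90,0,1]
  ]
}}

```text
t: 6.5
tool_pos: [0.4829, -0.0391, 0.3018]
tcp_rot: [[-0.001, 0.984, 0.18], [0.001, 0.18, -0.984], [-1.0, -0.001, -0.001]]
force: [0.0, 0.6, 0.4]
opening: 0.0941
```

Run:
```python
from h import *
delta((.62,.0085,.2),10.6); snap("wrist","w3.png"); crop("w3.png","w3a.png",(200,60,520,280),2.5)
```

```text
delta [101.7 143.5 -22.1] turn -0.3 | tcp [ 0.4829 -0.0391  0.3018] yaw 10.3 F [0.  0.6 0.4] op 0.0941 t 6.5 tilt [-0.001  0.001 -1.   ] j6 -0.41
```

View pics/w3a.png

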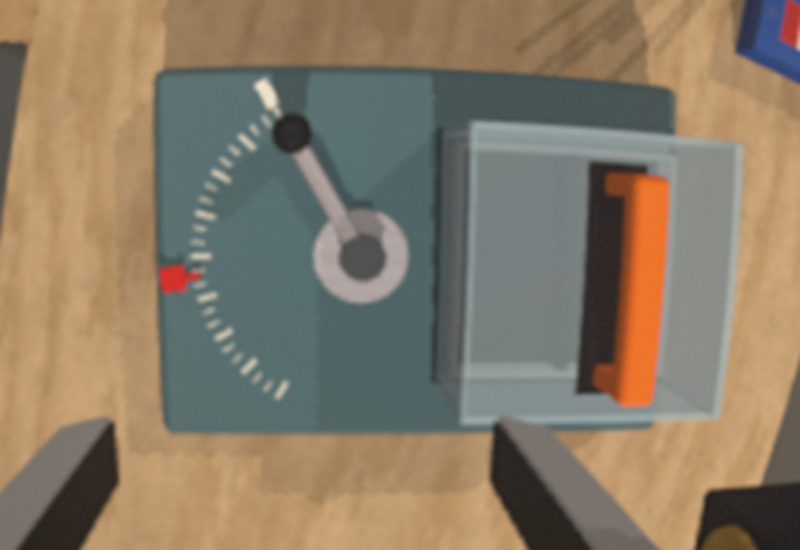

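Run:
```python
from h import *
C=lambda a,b:(200+a/2.5-.3,60+b/2.5-.3)
pv=np.array([.5100,-.0120]);a=10.6
print(atz("wrist",C(362,256),.058))
for n,q,z in [("knob",(291,133),.1),("mk",(174,279),.049),("tip",(200,276),.049),("scaleend",(282,390),.047),("white",(265,94),.049)]:
    w=atz("wrist",C(*q),z)[:2]-pv; print(n,np.hypot(*w).round(4),(np.degrees(np.arctan2(w[1],w[0]))-a-120)%360)
```

```text
[ 0.50928355 -0.01139163  0.058     ]
knob 0.0744 0.2710162584260729
mk 0.1044 66.82264166955787
tip 0.0897 66.98800055489085
scaleend 0.0887 119.98371763948273
white 0.1027 0.6406754642075043
```

Call:
{"fn": "servo_tool", "kwargs": {
  "commands": [
    [0,50,-8,0,0.6],
    [0,100,-15,0,0.6],
    [0,138,-22,0,0.6],
    [40,138,-22,0,0.6],
    [80,138,-22,0,0.6],
    [100,138,-22,0,0.6],
    [100,138,-22,0,0.6],
    [100,138,-22,0,0.6]
  ],
  "newtons": 30
}}

```text
t: 7.55
tool_pos: [0.6155, 0.0074, 0.2032]
tcp_rot: [[0.001, 0.984, 0.181], [0.0, 0.181, -0.984], [-1.0, 0.001, 0.0]]
force: [0.7, -0.5, -0.1]
opening: 0.0567
```

Run:
```python
from h import *
delta((.6203,.0085,.155),10.6); snap("wrist","w4.png"); crop("w4.png","w4a.png",(200,60,520,330),2.4)
```

```text
delta [48.2  4.8 -0.2] turn -0.2 | tcp [0.6155 0.0074 0.2032] yaw 10.4 F [ 0.7 -0.5 -0.1] op 0.0567 t 7.55 tilt [ 0.001  0.    -1.   ] j6 -0.28
```

View pics/w4a.png

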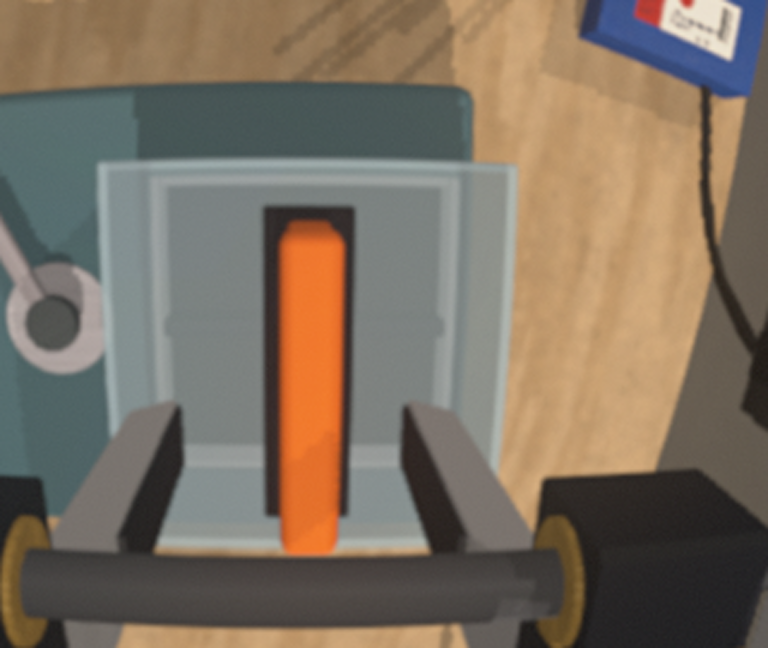

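Call:
{"fn": "servo_tool", "kwargs": {
  "commands": [
    [20,5,0,0,0.6],
    [40,5,0,0,0.6],
    [48,5,0,0,0.6],
    [48,5,0,0,0.6],
    [48,5,0,0,0.1],
    [48,5,0,0,0.1],
    [48,5,0,0,0.1],
    [48,5,0,0,0.1],
    [48,5,0,0,0.1]
  ],
  "newtons": 30
}}

```text
t: 8.72
tool_pos: [0.6203, 0.0077, 0.1546]
tcp_rot: [[0.001, 0.984, 0.18], [0.0, 0.18, -0.984], [-1.0, 0.001, 0.0]]
force: [1.6, 0.2, 0.0]
opening: 0.018
```

Call:
{"fn": "servo_tool", "kwargs": {
  "commands": [
    [-8,0,0,0,0.1],
    [-20,0,0,0,0.1],
    [-40,0,0,0,0.1],
    [-60,0,0,0,0.1],
    [-80,0,0,0,0.1],
    [-100,0,0,0,0.1],
    [-100,0,0,0,0.1]
  ]
}}

```text
t: 9.6
tool_pos: [0.6211, 0.0076, 0.2568]
tcp_rot: [[0.004, 0.984, 0.18], [-0.0, 0.18, -0.984], [-1.0, 0.004, 0.001]]
force: [-0.0, -0.3, -2.9]
opening: 0.0176
```

Run:
```python
from h import *
delta((.537,-.236,.25)); snap("scene","s2.png",(180,100,480,300),2.5)
```

```text
delta [   6.5 -126.6  224.5] turn 0 | tcp [0.6211 0.0076 0.2568] yaw 10.4 F [-0.  -0.3 -2.9] op 0.0176 t 9.6 tilt [ 0.004 -0.    -1.   ] j6 -0.28
```

View pics/s2.png

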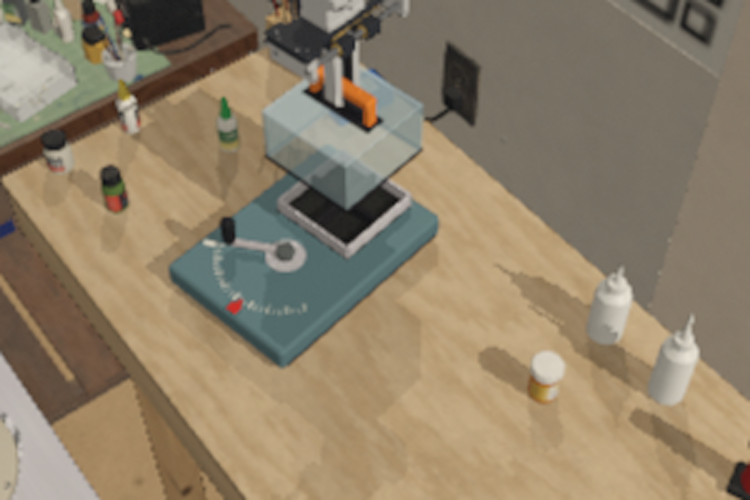

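Call:
{"fn": "servo_tool", "kwargs": {
  "commands": [
    [0,-20,40,0,0.1],
    [0,-45,80,0,0.1],
    [0,-70,125,0,0.1],
    [0,-95,170,0,0.1],
    [0,-120,210,0,0.1],
    [0,-127,225,0,0.1],
    [0,-127,225,0,0.1],
    [40,-127,225,0,0.1],
    [80,-127,225,0,0.1],
    [115,-127,225,0,0.1],
    [132,-127,225,0,0.1],
    [140,-127,225,0,0.1],
    [144,-127,225,0,0.1],
    [147,-127,225,0,0.1],
    [147,-127,225,0,0.1]
  ]
}}

```text
t: 11.52
tool_pos: [0.5366, -0.236, 0.1097]
tcp_rot: [[0.003, 0.984, 0.18], [-0.0, 0.18, -0.984], [-1.0, 0.003, 0.001]]
force: [-0.4, 3.1, 4.6]
opening: 0.0175
```

Standing. Release, raise, and go towards the jars.

Call:
{"fn": "servo_tool", "kwargs": {
  "commands": [
    [0,0,0,0,0.6],
    [0,0,0,0,0.6],
    [0,0,0,0,0.6],
    [-50,0,0,0,0.6],
    [-110,0,0,0,1],
    [-160,0,0,0,1],
    [-160,0,0,0,1]
  ]
}}

```text
t: 12.4
tool_pos: [0.5378, -0.2379, 0.2722]
tcp_rot: [[0.008, 0.984, 0.18], [-0.005, 0.18, -0.984], [-1.0, 0.007, 0.006]]
force: [0.6, -0.5, -0.0]
opening: 0.0832
```

Run:
```python
from h import *
delta((.42,.22,.28),70); snap("wrist","w5.png")
```

```text
delta [ -11.1  -33.5 -471.5] turn -59.6 | tcp [ 0.5378 -0.2379  0.2722] yaw 10.4 F [ 0.6 -0.5 -0. ] op 0.0832 t 12.4 tilt [ 0.008 -0.005 -1.   ] j6 -0.72
```

View pics/w5.png

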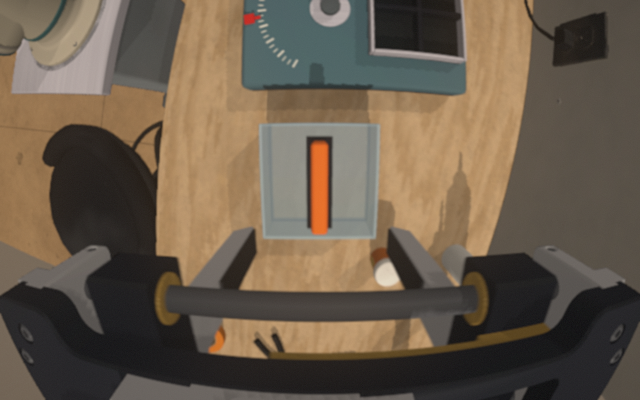

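Run:
```python
from h import *
delta((.39,.22,.28))
```

```text
delta [ -12.3  -61.8 -476. ] turn 0 | tcp [ 0.5364 -0.2371  0.2693] yaw 10.4 F [-0.6 -0.2  0.5] op 0.0873 t 12.45 tilt [ 0.004 -0.002 -1.   ] j6 -0.72
```

Call:
{"fn": "servo_tool", "kwargs": {
  "commands": [
    [-8,-8,-50,0,1],
    [-8,-16,-110,0,1],
    [-8,-24,-170,0,1],
    [-8,-32,-230,0,1],
    [-8,-40,-290,0,1],
    [-8,-48,-350,0,1],
    [-8,-55,-410,0,1],
    [-8,-62,-460,0,1],
    [-8,-62,-475,0,1],
    [-8,-62,-475,0,1],
    [-8,-62,-475,0,1]
  ]
}}

```text
t: 13.82
tool_pos: [0.3896, 0.2183, 0.2749]
tcp_rot: [[-0.001, 0.984, 0.178], [-0.001, 0.178, -0.984], [-1.0, -0.001, 0.001]]
force: [0.7, -0.4, 0.0]
opening: 0.0941
```

Run:
```python
from h import *
delta((.39,.22,.28)); snap("wrist","w6.png"); crop("w6.png","w6a.png",(200,0,520,320),2.5/1.4)
```

```text
delta [-5.1  0.7 -1.6] turn 0 | tcp [0.3896 0.2183 0.2749] yaw 10.3 F [ 0.7 -0.4  0. ] op 0.0941 t 13.825 tilt [-0.001 -0.001 -1.   ] j6 0.18
```

View pics/w6.png

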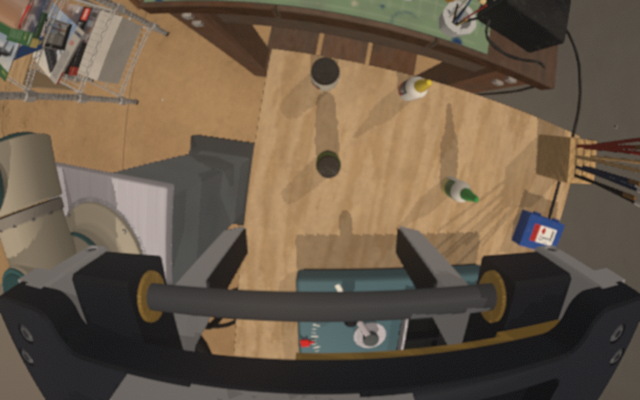

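Run:
```python
from h import *
crop("raw_w6.png","w6a.png",(240,0,500,240),3)
p=lambda u,v,z: np.round(atz("wrist",(u,v),z),3)
print("edge counter",p(320,53,0),p(470,98,0),"bench top?",[ (z,p(320,12,z)) for z in (.0,.05,.1)])
print("white",p(325,71,.06),"green",p(328,162,.07))
```

```text
edge counter [0.356 0.392 0.   ] [0.591 0.379 0.   ] bench top? [(0.0, array([0.345, 0.455, 0.   ])), (0.05, array([0.349, 0.436, 0.05 ])), (0.1, array([0.352, 0.417, 0.1  ]))]
white [0.37  0.355 0.06 ] green [0.393 0.245 0.07 ]
```

View pics/w6a.png

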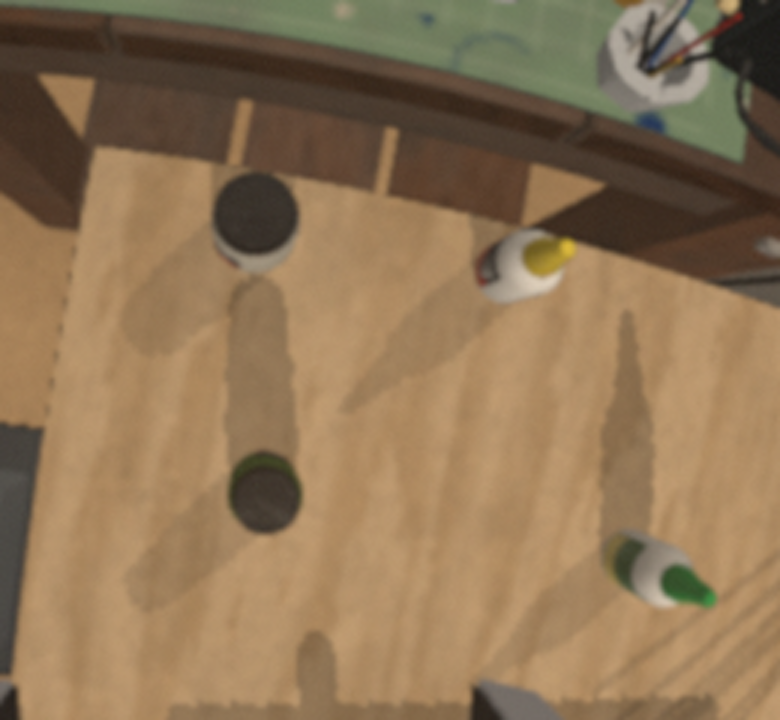

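```bash
python3 - <<'E'
from h import *
S=lambda u,v:np.array((180+u/4-.375,120+v/4-.375))
a,b=S(0,162),S(165,75)  # mat edge in scene crop
n=np.array([-(b-a)[1],(b-a)[0]]);n/=np.linalg.norm(n)
for z in (-.1,-.05,0,.05,.1,.15,.2):
    X=atz("wrist",(240+380/3,45/3),z); q=proj("scene",X); print(z,X.round(3),np.round(q,1),round((q-a)@n,1))
E
python3 - <<'E'
import sys; sys.path.insert(0,'.')
E
python3 -c "
from h import *
crop('raw_s2.png','s2b.png',(140,90,300,210),5)"
```

```text
-0.1 [ 0.42   0.505 -0.1  ] [203.4 156.4] 7.8
-0.05 [ 0.416  0.485 -0.05 ] [202.3 150.6] 2.2
0 [0.412 0.465 0.   ] [201.2 144.6] -3.7
0.05 [0.408 0.444 0.05 ] [200.  138.2] -9.9
0.1 [0.404 0.424 0.1  ] [198.8 131.4] -16.5
0.15 [0.401 0.404 0.15 ] [197.4 124.2] -23.5
0.2 [0.397 0.383 0.2  ] [196.  116.5] -30.9
```

View pics/s2b.png

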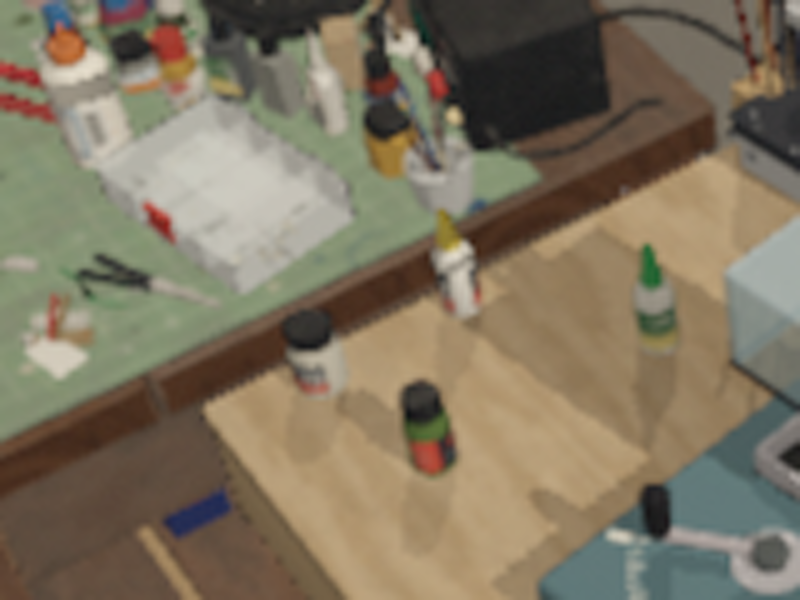

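Run:
```python
from h import *
delta((.393,.242,.16))
```

```text
delta [115.    7.5 -22.9] turn 0 | tcp [0.3897 0.2182 0.275 ] yaw 10.2 F [0.2 0.5 0.3] op 0.0937 t 13.875 tilt [-0.001 -0.001 -1.   ] j6 0.18
```

Call:
{"fn": "servo_tool", "kwargs": {
  "commands": [
    [50,8,-22,0,1],
    [100,8,-22,0,1],
    [115,8,-22,0,1],
    [115,8,-22,0,1],
    [115,8,-22,0,1]
  ]
}}

```text
t: 14.5
tool_pos: [0.3943, 0.2423, 0.1614]
tcp_rot: [[0.002, 0.984, 0.178], [0.001, 0.178, -0.984], [-1.0, 0.002, -0.0]]
force: [-0.6, -0.8, 0.1]
opening: 0.0942
```

Run:
```python
from h import *
delta((.393,.242,.038)); snap("wrist","w7.png",(160,0,480,320),1.8)
```

```text
delta [ 1.234e+02 -1.600e+00  1.000e-01] turn 0 | tcp [0.3943 0.2423 0.1614] yaw 10.3 F [-0.6 -0.8  0.1] op 0.0942 t 14.5 tilt [ 0.002  0.001 -1.   ] j6 0.22
```

View pics/w7.png

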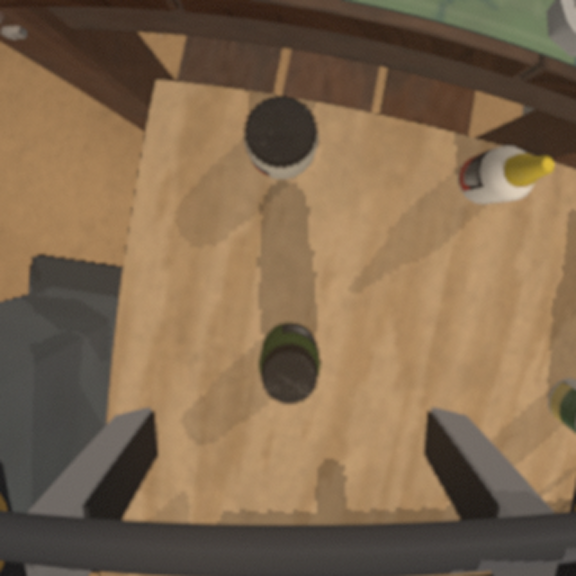

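Run:
```python
from h import *
print("green",atz("wrist",(160+290/1.8,375/1.8),.07),"white",atz("wrist",(160+281/1.8,131/1.8),.06))
```

```text
green [0.3950741  0.24091479 0.07      ] white [0.36969568 0.35594195 0.06      ]
```

Call:
{"fn": "servo_tool", "kwargs": {
  "commands": [
    [50,0,1,0,1],
    [90,0,1,0,1],
    [115,0,1,0,1],
    [122,0,1,0,1],
    [122,0,1,0,1],
    [122,0,1,0,0.2],
    [122,0,1,0,0.2],
    [122,0,1,0,0.2],
    [122,0,1,0,0.2],
    [122,0,1,0,0.2],
    [122,0,1,0,0.2]
  ],
  "newtons": 15
}}

```text
t: 15.92
tool_pos: [0.3933, 0.2417, 0.0385]
tcp_rot: [[-0.0, 0.984, 0.18], [0.0, 0.18, -0.984], [-1.0, -0.0, -0.0]]
force: [1.3, -0.5, 0.7]
opening: 0.0379
```

Call:
{"fn": "servo_tool", "kwargs": {
  "commands": [
    [0,0,0,0,0.2],
    [0,0,0,0,0.2],
    [0,0,0,0,0.2],
    [-10,0,0,0,0.2],
    [-40,0,0,0,0.2],
    [-90,0,0,0,0.2],
    [-120,0,0,0,0.2],
    [-120,0,0,0,0.2]
  ]
}}

```text
t: 16.92
tool_pos: [0.395, 0.2425, 0.1612]
tcp_rot: [[0.006, 0.984, 0.18], [0.003, 0.18, -0.984], [-1.0, 0.006, -0.001]]
force: [-0.1, -0.4, -1.3]
opening: 0.0321
```

Run:
```python
from h import *
delta((.6469,.0458,.158),10.6); snap("wrist","w8.png",(160,100,480,340),2)
```

```text
delta [  4.1 212.4 238.8] turn -0.2 | tcp [0.395  0.2425 0.1612] yaw 10.4 F [-0.1 -0.4 -1.3] op 0.0321 t 16.925 tilt [ 0.006  0.003 -1.   ] j6 0.22
```

View pics/w8.png

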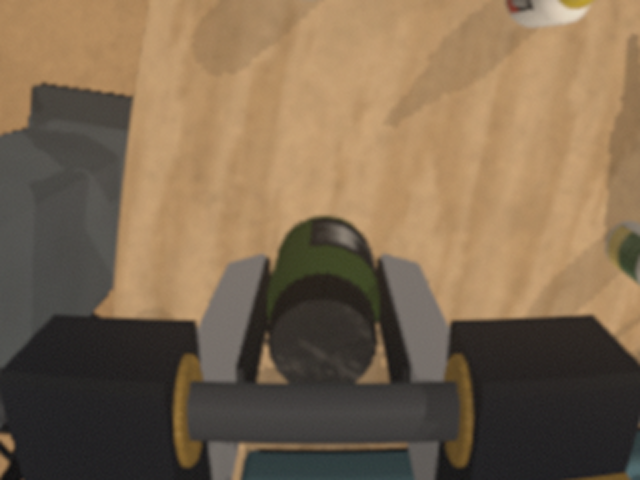

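Call:
{"fn": "servo_tool", "kwargs": {
  "commands": [
    [0,45,50,0,0.2],
    [0,90,100,0,0.2],
    [0,130,150,0,0.2],
    [0,170,195,0,0.2],
    [0,205,230,0,0.2],
    [0,212,239,0,0.2],
    [0,212,239,0,0.2],
    [0,212,239,0,0.2],
    [0,212,239,0,0.2]
  ]
}}

```text
t: 18.1
tool_pos: [0.6435, 0.046, 0.1587]
tcp_rot: [[-0.001, 0.983, 0.181], [0.0, 0.181, -0.983], [-1.0, -0.0, -0.0]]
force: [-0.8, 0.0, -0.6]
opening: 0.0323
```

Run:
```python
from h import *
delta((.6469,.0458,.0875),10.6); snap("wrist","w9.png",(160,100,480,340),2); snap("scene","s9.png",(260,110,380,220),5)
```

```text
delta [71.2  3.3  0.9] turn -0.2 | tcp [0.6435 0.046  0.1587] yaw 10.4 F [-0.8  0.  -0.6] op 0.0323 t 18.1 tilt [-0.001  0.    -1.   ] j6 -0.22
```

View pics/w9.png

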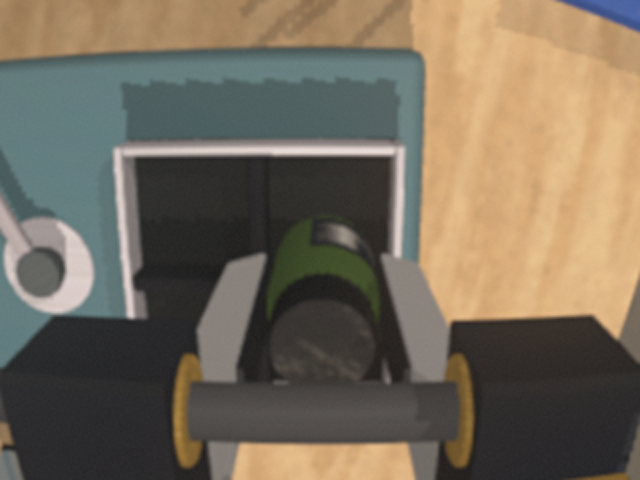

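View pics/s9.png

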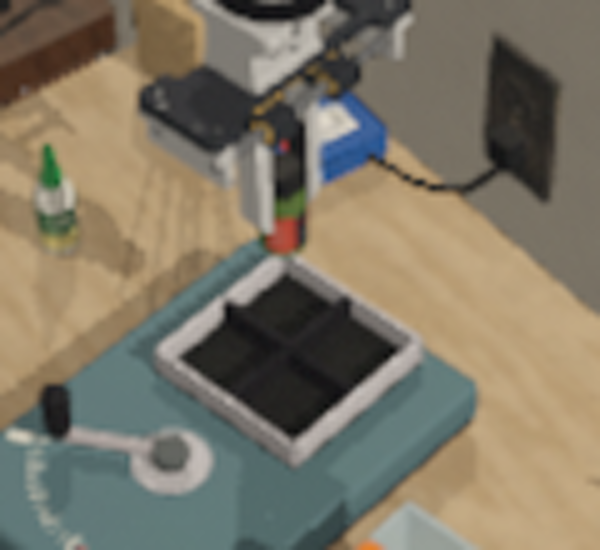

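Call:
{"fn": "servo_tool", "kwargs": {
  "commands": [
    [25,3,1,0,0.2],
    [50,3,1,0,0.2],
    [63,3,1,0,0.2],
    [69,3,1,0,0.2],
    [72,3,1,0,0.2],
    [72,3,1,0,0.2]
  ]
}}

```text
t: 18.95
tool_pos: [0.6483, 0.0443, 0.087]
tcp_rot: [[0.001, 0.984, 0.18], [0.0, 0.18, -0.984], [-1.0, 0.001, 0.0]]
force: [-0.0, -0.2, 0.3]
opening: 0.0323
```

Call:
{"fn": "servo_tool", "kwargs": {
  "commands": [
    [1,0,0,0,0.2],
    [1,0,0,0,0.55],
    [1,0,0,0,0.55],
    [1,0,0,0,0.55],
    [1,0,0,0,0.55],
    [-40,0,0,0,0.6],
    [-90,0,0,0,0.6],
    [-150,0,0,0,1],
    [-150,0,30,0,1],
    [-150,0,60,0,1],
    [-150,0,60,0,1]
  ]
}}

```text
t: 20.32
tool_pos: [0.6589, -0.0165, 0.2363]
tcp_rot: [[-0.0, 0.984, 0.177], [-0.0, 0.177, -0.984], [-1.0, -0.0, 0.0]]
force: [-0.8, 0.5, -0.0]
opening: 0.0921
```

Run:
```python
from h import *
delta((.37,.356,.16),10.6); snap("wrist","w10.png",(160,60,480,300),2.4)
```

```text
delta [  76.2 -218.3 -417.8] turn -0.4 | tcp [ 0.6589 -0.0165  0.2363] yaw 10.2 F [-0.8  0.5 -0. ] op 0.0921 t 20.325 tilt [-0. -0. -1.] j6 -0.31
```

View pics/w10.png

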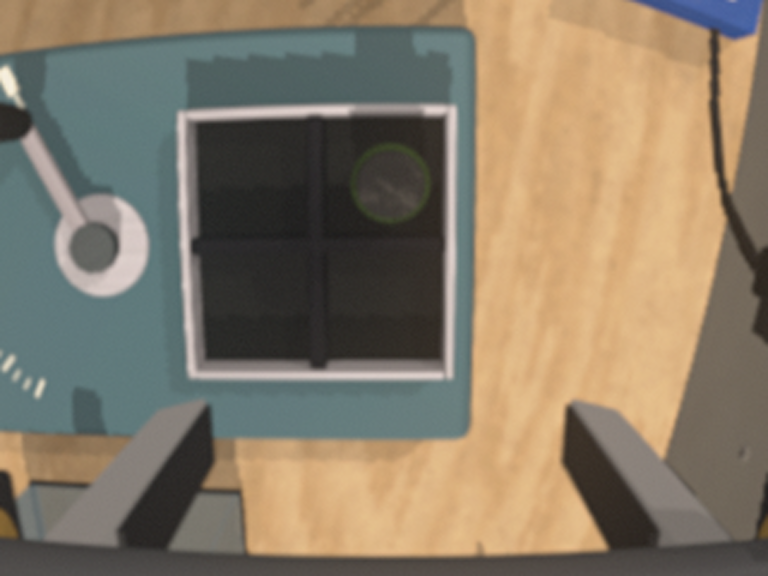

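Run:
```python
from h import *
c=[atz("wrist",(160+a/2.4,60+b/2.4),.067)[:2] for a,b in [(179,112),(457,105),(454,379),(190,381)]]
print(np.mean(c,0),np.round(c,4).tolist()); v=(c[1]-c[0]+c[2]-c[3])/2; print(np.degrees(np.arctan2(v[1],v[0])),np.hypot(*v))
print("green",atz("wrist",(160+390/2.4,60+183/2.4),.118))
```

```text
[0.62197974 0.00858782] [[0.5479, 0.0598], [0.6729, 0.0833], [0.6962, -0.0422], [0.571, -0.0665]]
10.826883700631987 0.12734119440683053
green [0.6492971  0.04394491 0.118     ]
```

Call:
{"fn": "servo_tool", "kwargs": {
  "commands": [
    [0,-30,-50,0,1],
    [0,-60,-105,0,1],
    [0,-85,-160,0,1],
    [0,-110,-215,0,1],
    [0,-140,-270,0,1],
    [0,-170,-325,0,1],
    [20,-195,-380,0,1],
    [50,-218,-415,0,1],
    [76,-218,-418,0,1],
    [76,-218,-418,0,1],
    [76,-218,-418,0,1]
  ]
}}

```text
t: 21.75
tool_pos: [0.3694, 0.3577, 0.1613]
tcp_rot: [[0.001, 0.984, 0.18], [0.001, 0.18, -0.984], [-1.0, 0.001, -0.001]]
force: [-0.4, -0.0, 0.3]
opening: 0.0941
```

Run:
```python
from h import *
delta((.37,.356,.036),10.6); snap("wrist","w11.png",(160,60,480,300),2.4)
```

```text
delta [1.253e+02 1.000e-01 1.900e+00] turn -0.2 | tcp [0.3694 0.3577 0.1613] yaw 10.4 F [-0.4 -0.   0.3] op 0.0941 t 21.75 tilt [ 0.001  0.001 -1.   ] j6 0.45
```

View pics/w11.png

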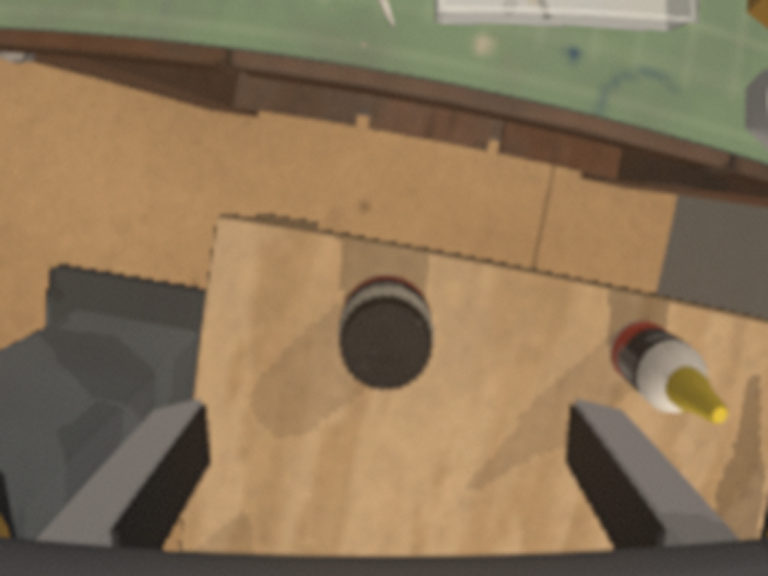

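Run:
```python
from h import *
w=atz("wrist",(160+386/2.4,60+342/2.4),.06); print(w); delta((w[0],w[1],.036))
print(atz("wrist",(160+387/2.4,60+235/2.4),0))
```

```text
[0.36985266 0.3587978  0.06      ]
delta [ 1.257e+02 -1.000e-01 -1.000e+00] turn 0 | tcp [0.3699 0.3577 0.1617] yaw 10.3 F [-0.3 -0.8 -0.4] op 0.094 t 21.8 tilt [ 0.002  0.001 -1.   ] j6 0.45
[0.3641065  0.39266604 0.        ]
```

Call:
{"fn": "servo_tool", "kwargs": {
  "commands": [
    [50,0,-1,0,1],
    [90,0,-1,0,1],
    [117,0,-1,0,1],
    [125,0,-1,0,1],
    [125,0,-1,0,1],
    [125,0,-1,0,0.2],
    [125,0,-1,0,0.2],
    [125,0,-1,0,0.2],
    [125,0,-1,0,0.2],
    [125,0,-1,0,0.2],
    [125,0,-1,0,0.2],
    [125,0,-1,0,0.2],
    [125,0,-1,0,0.2]
  ],
  "newtons": 15
}}

```text
t: 23.42
tool_pos: [0.3689, 0.3582, 0.0355]
tcp_rot: [[-0.0, 0.984, 0.18], [0.0, 0.18, -0.984], [-1.0, -0.0, -0.0]]
force: [-0.1, -0.7, 0.8]
opening: 0.0383
```

Call:
{"fn": "servo_tool", "kwargs": {
  "commands": [
    [0,0,0,0,0.2],
    [-10,0,0,0,0.2],
    [-40,0,0,0,0.2],
    [-90,0,0,0,0.2],
    [-125,0,0,0,0.2],
    [-125,0,0,0,0.2]
  ]
}}

```text
t: 24.18
tool_pos: [0.3707, 0.3596, 0.1638]
tcp_rot: [[0.006, 0.984, 0.18], [0.004, 0.18, -0.984], [-1.0, 0.007, -0.003]]
force: [-0.5, -0.7, 0.2]
opening: 0.0383
```

Run:
```python
from h import *
delta((.659,-.0171,.158),10.6); snap("wrist","w12.png",(160,100,480,340),2)
```

```text
delta [  5.8 215.8 422.4] turn -0.2 | tcp [0.3707 0.3596 0.1638] yaw 10.4 F [-0.5 -0.7  0.2] op 0.0383 t 24.175 tilt [ 0.006  0.004 -1.   ] j6 0.45
```

View pics/w12.png

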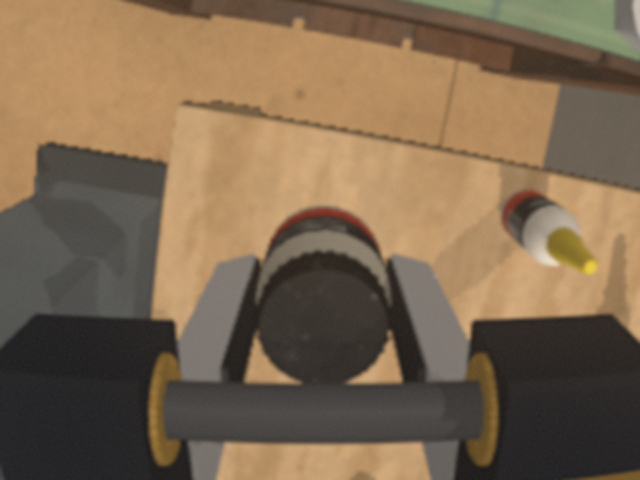

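Call:
{"fn": "servo_tool", "kwargs": {
  "commands": [
    [-25,25,45,0,0.2],
    [-30,50,100,0,0.2],
    [-30,78,155,0,0.2],
    [-30,105,210,0,0.2],
    [-30,135,265,0,0.2],
    [-30,165,320,0,0.2],
    [-30,195,375,0,0.2],
    [-30,216,415,0,0.2],
    [-30,216,422,0,0.2],
    [-30,216,422,0,0.2],
    [-30,216,422,0,0.2]
  ]
}}

```text
t: 25.6
tool_pos: [0.656, -0.0166, 0.1899]
tcp_rot: [[-0.002, 0.983, 0.181], [0.001, 0.181, -0.983], [-1.0, -0.002, -0.001]]
force: [0.1, -0.9, 0.2]
opening: 0.0389
```

Run:
```python
from h import *
delta((.659,-.0171,.0835),10.6); snap("wrist","w13.png",(160,60,480,340),2)
```

```text
delta [106.4   3.    1.1] turn -0.2 | tcp [ 0.656  -0.0166  0.1899] yaw 10.4 F [ 0.1 -0.9  0.2] op 0.0389 t 25.6 tilt [-0.002  0.001 -1.   ] j6 -0.31
```

View pics/w13.png

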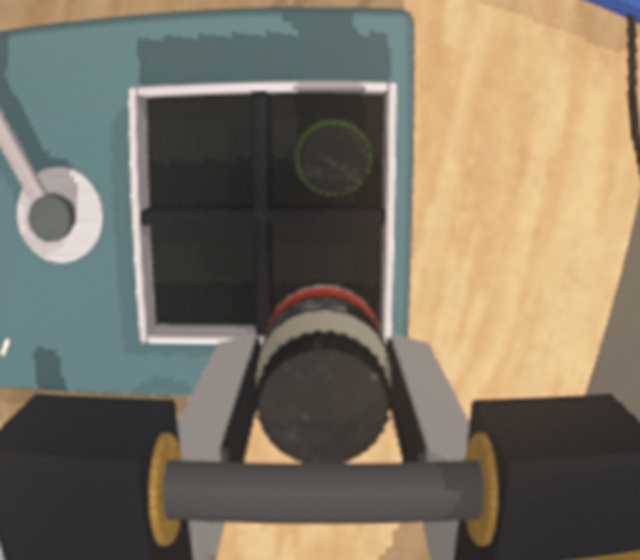

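Call:
{"fn": "servo_tool", "kwargs": {
  "commands": [
    [40,1,1,0,0.2],
    [75,1,1,0,0.2],
    [95,1,1,0,0.2],
    [103,1,1,0,0.2],
    [106,1,1,0,0.2],
    [107,1,1,0,0.2],
    [107,1,1,0,0.2]
  ]
}}

```text
t: 26.52
tool_pos: [0.659, -0.0188, 0.0844]
tcp_rot: [[0.002, 0.984, 0.18], [-0.0, 0.18, -0.984], [-1.0, 0.002, 0.0]]
force: [-0.1, -1.1, -1.0]
opening: 0.0386
```

Call:
{"fn": "servo_tool", "kwargs": {
  "commands": [
    [0,0,0,0,0.6],
    [0,0,0,0,0.6],
    [0,0,0,0,0.6],
    [0,0,0,0,0.6],
    [-40,0,0,0,0.6],
    [-90,0,0,0,0.6],
    [-150,0,0,0,1],
    [-170,-10,40,0,1],
    [-170,-10,60,0,1],
    [-170,-10,60,0,1]
  ]
}}

```text
t: 27.78
tool_pos: [0.659, -0.0807, 0.2516]
tcp_rot: [[-0.003, 0.984, 0.177], [0.001, 0.177, -0.984], [-1.0, -0.002, -0.002]]
force: [0.2, 0.0, -0.2]
opening: 0.0921
```

Run:
```python
from h import *
delta((.537,-.236,.27),10.6); snap("wrist","w14.png"); snap("scene","s14.png",(180,100,480,320),2.5)
```

```text
delta [ -18.3 -147.7  131.2] turn -0.4 | tcp [ 0.659  -0.0807  0.2516] yaw 10.2 F [ 0.2  0.  -0.2] op 0.0921 t 27.775 tilt [-0.003  0.001 -1.   ] j6 -0.41
```

View pics/w14.png

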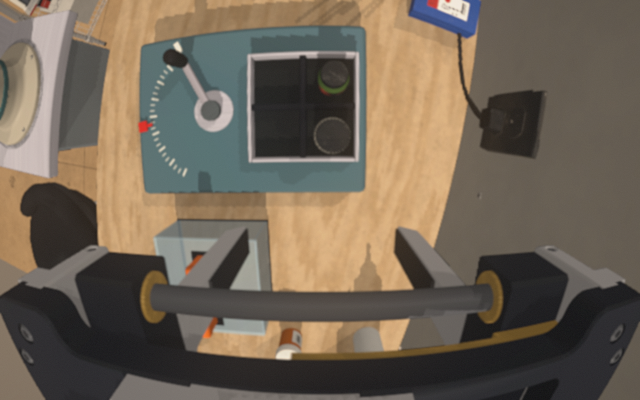

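View pics/s14.png

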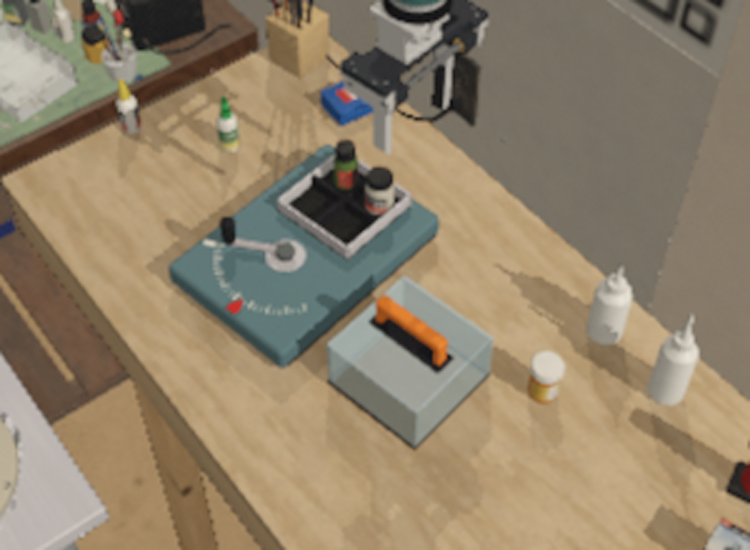

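Call:
{"fn": "servo_tool", "kwargs": {
  "commands": [
    [-18,-45,30,0,1],
    [-18,-95,65,0,1],
    [-18,-130,95,0,1],
    [-18,-148,115,0,1],
    [-18,-148,115,0,1],
    [-18,-148,115,0,1]
  ]
}}

```text
t: 28.62
tool_pos: [0.5349, -0.218, 0.2706]
tcp_rot: [[-0.001, 0.984, 0.181], [0.002, 0.181, -0.984], [-1.0, -0.0, -0.002]]
force: [0.0, -0.2, 0.0]
opening: 0.0939
```

Run:
```python
from h import *
delta((.537,-.236,.11),10.6); snap("wrist","w15.png",(200,60,460,300),3)
```

```text
delta [160.6  -1.1  18.4] turn -0.2 | tcp [ 0.5349 -0.218   0.2706] yaw 10.4 F [ 0.  -0.2  0. ] op 0.0939 t 28.625 tilt [-0.001  0.002 -1.   ] j6 -0.69
```

View pics/w15.png

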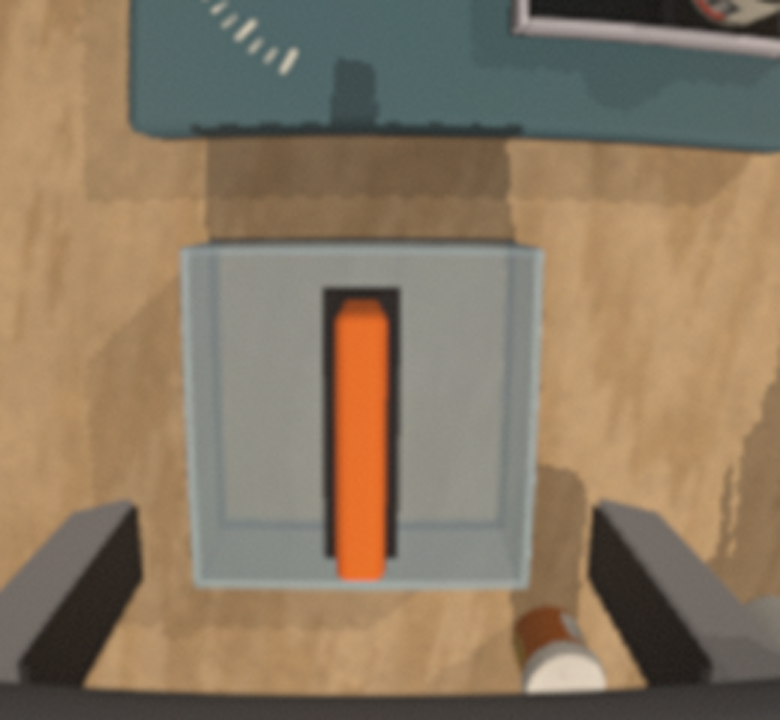

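Run:
```python
from h import *
C=lambda a,b:(200+a/3-.33,60+b/3-.33)
r=[atz("wrist",C(*q),.084)[:2] for q in [(182,248),(543,248),(528,586),(196,586)]]
print("roof",np.mean(r,0),np.round(r,4).tolist()); v=r[1]-r[0]+r[2]-r[3]; w=r[0]-r[3]+r[1]-r[2]; print(np.degrees(np.arctan2(v[1],v[0])),np.degrees(np.arctan2(-w[0],w[1])),np.hypot(*v)/2,np.hypot(*w)/2)
h=[atz("wrist",C(*q),.125)[:2] for q in [(336,312),(388,312),(384,580),(338,580)]]
print("handle",np.mean(h,0),np.round(h,4).tolist())
m=np.mean(r,0); delta((m[0],m[1],.1096))
```

```text
roof [ 0.53754685 -0.23551343] [[0.4566, -0.1796], [0.5933, -0.1542], [0.6186, -0.2914], [0.4817, -0.3169]]
10.525718517547304 10.39446931193044 0.1391212125710567 0.13950650207144874
handle [ 0.53746357 -0.23550525] [[0.5201, -0.189], [0.5374, -0.1858], [0.5544, -0.2821], [0.5379, -0.2852]]
delta [161.1  -0.7  18. ] turn 0 | tcp [ 0.5351 -0.2179  0.2707] yaw 10.4 F [-0.  -0.3 -0.3] op 0.0942 t 28.675 tilt [-0.001  0.002 -1.   ] j6 -0.69
```

Call:
{"fn": "servo_tool", "kwargs": {
  "commands": [
    [0,1,18,0,0.6],
    [40,1,18,0,0.6],
    [90,1,18,0,0.6],
    [135,1,18,0,0.6],
    [155,1,18,0,0.6],
    [161,1,18,0,0.6],
    [161,1,18,0,0.6],
    [161,1,18,0,0.1],
    [161,1,18,0,0.1],
    [161,1,18,0,0.1],
    [161,1,18,0,0.1],
    [161,1,18,0,0.1]
  ],
  "newtons": 30
}}

```text
t: 30.18
tool_pos: [0.5384, -0.237, 0.1107]
tcp_rot: [[-0.001, 0.984, 0.18], [-0.0, 0.18, -0.984], [-1.0, -0.001, 0.0]]
force: [-1.8, 0.3, 3.2]
opening: 0.018
```

Call:
{"fn": "servo_tool", "kwargs": {
  "commands": [
    [0,0,0,0,0.1],
    [-10,0,0,0,0.1],
    [-40,0,0,0,0.1],
    [-80,0,0,0,0.1],
    [-130,0,0,0,0.1],
    [-175,0,0,0,0.1],
    [-195,0,0,0,0.1],
    [-195,0,0,0,0.1]
  ]
}}

```text
t: 31.18
tool_pos: [0.5396, -0.2372, 0.3072]
tcp_rot: [[0.004, 0.984, 0.18], [-0.002, 0.18, -0.984], [-1.0, 0.003, 0.002]]
force: [-0.7, 0.5, -3.4]
opening: 0.0175
```

Run:
```python
from h import *
delta((.6210,.0078,.305),10.6)
```

```text
delta [   2.1  124.1 -226.4] turn -0.2 | tcp [ 0.5396 -0.2372  0.3072] yaw 10.4 F [-0.7  0.5 -3.4] op 0.0175 t 31.175 tilt [ 0.004 -0.002 -1.   ] j6 -0.71
```

Call:
{"fn": "servo_tool", "kwargs": {
  "commands": [
    [0,25,-45,0,0.1],
    [0,50,-90,0,0.1],
    [0,75,-135,0,0.1],
    [0,100,-180,0,0.1],
    [0,118,-215,0,0.1],
    [0,124,-226,0,0.1],
    [0,124,-226,0,0.1],
    [30,124,-226,0,0.1],
    [60,124,-226,0,0.1],
    [60,124,-226,0,0.1],
    [60,124,-226,0,0.1]
  ]
}}

```text
t: 32.55
tool_pos: [0.6205, 0.0064, 0.2465]
tcp_rot: [[0.001, 0.984, 0.178], [-0.0, 0.178, -0.984], [-1.0, 0.001, 0.001]]
force: [0.6, 0.8, -1.6]
opening: 0.0176
```

Run:
```python
from h import *
delta((.6212,.0077,.1546),10.6); snap("wrist","w16.png",(160,60,480,340),2.1);snap("scene","s16.png",(260,110,380,220),5)
```

```text
delta [91.9  0.8 -1.2] turn -0.3 | tcp [0.6205 0.0064 0.2465] yaw 10.3 F [ 0.6  0.8 -1.6] op 0.0176 t 32.55 tilt [ 0.001 -0.    -1.   ] j6 -0.28
```

View pics/w16.png

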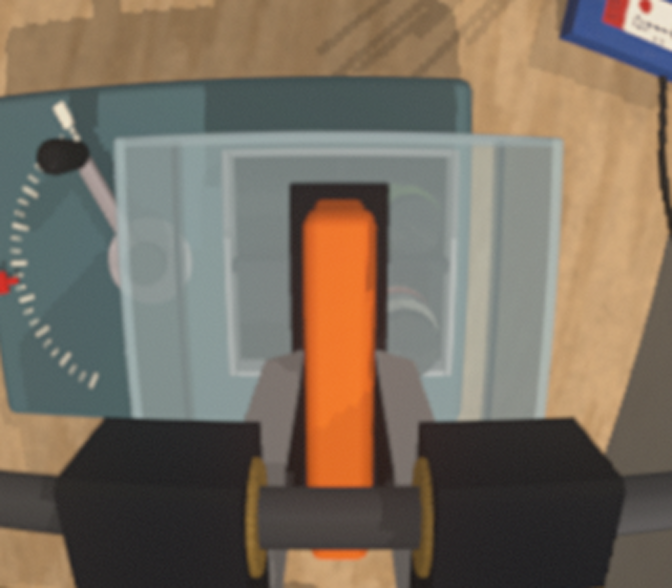

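View pics/s16.png

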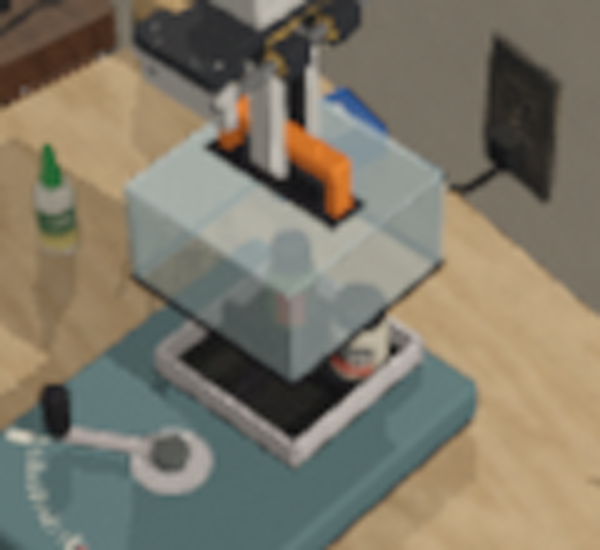

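Aligned; lower, with a check before the walls are entered.

Call:
{"fn": "servo_tool", "kwargs": {
  "commands": [
    [30,1,-1,0,0.1],
    [50,1,-1,0,0.1],
    [60,1,-1,0,0.1],
    [66,1,-1,0,0.1],
    [66,1,-1,0,0.1],
    [66,1,-1,0,0.1]
  ]
}}

```text
t: 33.4
tool_pos: [0.6215, 0.0088, 0.1804]
tcp_rot: [[0.002, 0.984, 0.18], [-0.0, 0.18, -0.984], [-1.0, 0.002, 0.0]]
force: [0.8, -0.4, -2.8]
opening: 0.0174
```

Run:
```python
from h import *
delta((.6212,.0077,.1546),10.6)
```

```text
delta [25.8 -0.5  1. ] turn -0.2 | tcp [0.6215 0.0088 0.1804] yaw 10.4 F [ 0.8 -0.4 -2.8] op 0.0174 t 33.4 tilt [ 0.002 -0.    -1.   ] j6 -0.28
```

Call:
{"fn": "servo_tool", "kwargs": {
  "commands": [
    [4,0,1,0,0.1],
    [8,0,1,0,0.1],
    [12,0,1,0,0.1],
    [16,0,1,0,0.1],
    [20,0,1,0,0.1],
    [23,0,1,0,0.1],
    [26,0,1,0,0.1],
    [26,0,1,0,0.1]
  ]
}}

```text
t: 34.4
tool_pos: [0.621, 0.007, 0.1557]
tcp_rot: [[0.001, 0.984, 0.18], [-0.001, 0.18, -0.984], [-1.0, 0.001, 0.002]]
force: [-3.1, -2.7, 8.0]
opening: 0.0176
```

Call:
{"fn": "servo_tool", "kwargs": {
  "commands": [
    [0,0,0,0,0.6],
    [0,0,0,0,0.6],
    [0,0,0,0,0.6],
    [0,0,0,0,0.6],
    [-50,0,0,0,0.6],
    [-100,0,0,0,0.6],
    [-145,-40,0,0,0.6],
    [-145,-90,30,0,0.6],
    [-145,-130,50,0,0.6],
    [-145,-130,50,0,0.6],
    [-145,-130,50,0,0.6]
  ]
}}

```text
t: 35.78
tool_pos: [0.5028, -0.0645, 0.2986]
tcp_rot: [[0.001, 0.984, 0.179], [0.001, 0.179, -0.984], [-1.0, 0.001, -0.0]]
force: [0.7, 1.2, -0.0]
opening: 0.0561
```

Run:
```python
from h import *
snap("wrist","w17.png",(180,20,480,300),2.5); snap("scene","s17.png",(220,110,380,250),4)
C=lambda a,b:(180+a/2.5-.3,20+b/2.5-.3)
delta((.461,.045,.08),10.6)
```

```text
delta [ 218.3  -21.8 -114.9] turn -0.2 | tcp [ 0.5032 -0.0642  0.2982] yaw 10.4 F [0.8 0.1 0.6] op 0.0563 t 35.875 tilt [ 0.     0.001 -1.   ] j6 -0.45
```

View pics/w17.png

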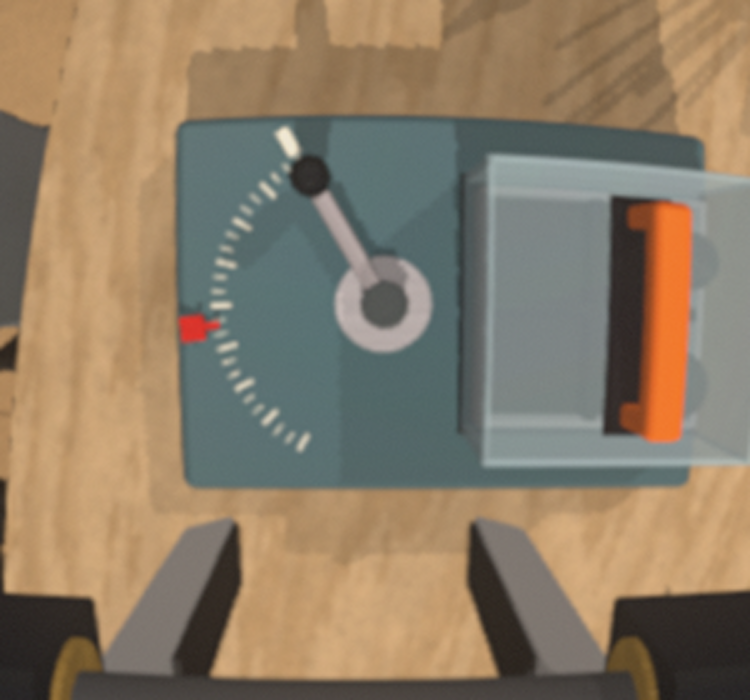

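View pics/s17.png

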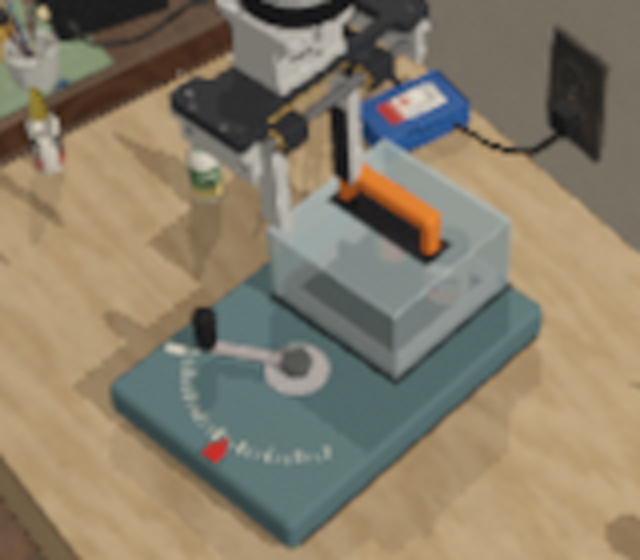

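Call:
{"fn": "servo_tool", "kwargs": {
  "commands": [
    [10,-5,-20,10,0.5],
    [20,-10,-40,20,0.5],
    [30,-15,-60,30,0.5],
    [50,-20,-80,40,0.5],
    [70,-22,-100,50,0.5],
    [90,-22,-115,60,0.5],
    [100,-22,-115,70,0.5],
    [110,-22,-115,80,0.5],
    [110,-22,-115,83,0.5],
    [110,-22,-115,83,0.5],
    [110,-22,-115,83,0.5]
  ]
}}

```text
t: 37.25
tool_pos: [0.4603, 0.0449, 0.1883]
tcp_rot: [[-0.0, 0.3, -0.954], [0.0, -0.954, -0.3], [-1.0, -0.0, -0.0]]
force: [0.7, -0.3, 1.0]
opening: 0.0471
```

Run:
```python
from h import *
delta((.461,.045,.078),-72.9)
s=sensors.sense();R=np.array(s["tcp_rot"])
pv=np.array([.5098,-.0118]); k0=np.array([.461,.0451])
for L in (0,8,16,24,32,40,48,56,62,66.5):
    a=np.radians(130.6+L); k=pv+.075*np.array([np.cos(a),np.sin(a)]); print(L,np.round(R.T@np.r_[k-k0,0]*1000,1))
```

```text
delta [ 1.103e+02  1.000e-01 -7.000e-01] turn 0.3 | tcp [0.4603 0.0449 0.1883] yaw -72.6 F [ 0.7 -0.3  1. ] op 0.0471 t 37.25 tilt [-0.  0. -1.] j6 1.21
0 [ 0. -0. -0.]
8 [-0.   4.7  9.3]
16 [-0.  10.8 17.9]
24 [-0.  17.9 25.5]
32 [-0.  26.1 32.1]
40 [-0.  35.  37.4]
48 [-0.  44.7 41.5]
56 [-0.  54.8 44.2]
62 [-0.  62.6 45.2]
66.5 [-0.  68.5 45.5]
```

Call:
{"fn": "servo_tool", "kwargs": {
  "commands": [
    [50,0,0,0,0.5],
    [90,0,0,0,0.5],
    [110,0,-1,0,0.5],
    [110,0,-1,0,0.5],
    [110,0,-1,0,0.1],
    [110,0,-1,0,0.1],
    [110,0,-1,0,0.1],
    [110,0,-1,0,0.1],
    [110,0,-1,0,0.1]
  ],
  "newtons": 15
}}

```text
t: 38.38
tool_pos: [0.4608, 0.0453, 0.0793]
tcp_rot: [[0.001, 0.298, -0.955], [0.001, -0.955, -0.298], [-1.0, -0.001, -0.001]]
force: [-2.2, 2.1, 6.2]
opening: 0.02
```

Call:
{"fn": "servo_tool", "kwargs": {
  "commands": [
    [0,5,9,0,0.1],
    [0,11,18,0,0.1],
    [0,18,25,0,0.1],
    [0,26,32,0,0.1],
    [0,35,37,0,0.1],
    [0,44,41,0,0.1],
    [0,54,44,0,0.1],
    [0,62,45,0,0.1],
    [0,66,45,0,0.1],
    [0,68.5,45.5,0,0.1],
    [0,68.5,45.5,0,0.1],
    [0,68.5,45.5,0,0.1],
    [0,68.5,45.5,0,0.1]
  ]
}}

```text
t: 40.0
tool_pos: [0.436, -0.0342, 0.0784]
tcp_rot: [[-0.004, 0.299, -0.954], [-0.0, -0.954, -0.299], [-1.0, -0.001, 0.003]]
force: [-4.2, 0.2, 5.9]
opening: 0.0193
```

Run:
```python
from h import *
s=sensors.sense();R=np.array(s["tcp_rot"])
a=np.radians(197.1); k=np.array([.5098,-.0118])+.075*np.array([np.cos(a),np.sin(a)]); delta((*k,.078))
w=np.array(s["tool_pos"])[:2]-[.5098,-.0118]; print((np.degrees(np.arctan2(w[1],w[0]))-130.6)%360, np.hypot(*w))
snap("wrist","w18.png")
```

```text
delta [ 0.4  0.3 -2.2] turn 0 | tcp [ 0.436  -0.0342  0.0784] yaw -72.6 F [-4.2  0.2  5.9] op 0.0193 t 40.0 tilt [-0.004 -0.    -1.   ] j6 1.03
66.29311519570723 0.07715659840827314
```

View pics/w18.png

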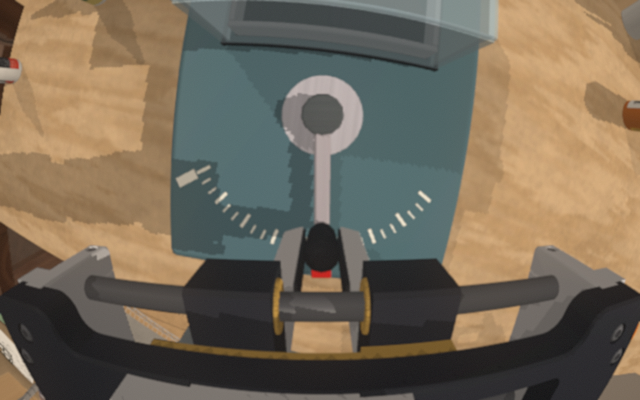

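Call:
{"fn": "servo_tool", "kwargs": {
  "commands": [
    [0,0,0,0,0.5],
    [0,0,0,0,0.5],
    [0,0,0,0,0.5],
    [0,0,0,0,0.5],
    [-40,0,0,0,0.5],
    [-90,0,0,0,0.5],
    [-130,0,30,0,0.5],
    [-170,0,80,0,0.5],
    [-170,0,80,0,0.5],
    [-170,0,80,0,0.5]
  ]
}}

```text
t: 41.3
tool_pos: [0.3618, -0.058, 0.2482]
tcp_rot: [[0.001, 0.298, -0.955], [0.0, -0.955, -0.298], [-1.0, 0.0, -0.001]]
force: [0.5, 0.2, -0.1]
opening: 0.0467
```

Run:
```python
from h import *
delta((.43,-.03,.25)); snap("wrist","w19.png"); crop("raw_w19.png","w19a.png",(230,40,430,260),3)
crop("raw_w19.png","w19b.png",(290,100,350,220),5)
```

```text
delta [ -1.7  -6.4 -73.5] turn 0 | tcp [ 0.3618 -0.058   0.2482] yaw -72.7 F [ 0.5  0.2 -0.1] op 0.0467 t 41.3 tilt [ 0.001  0.    -1.   ] j6 0.92
```

View pics/w19a.png

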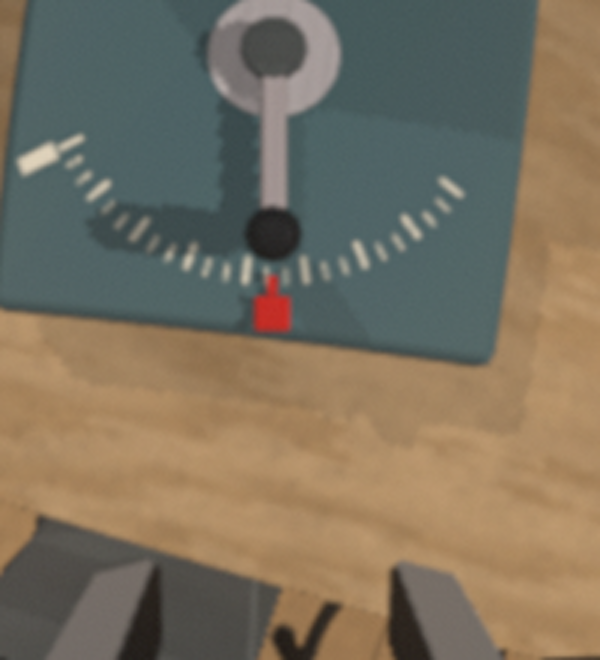

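Run:
```python
from h import *
im=cv2.imread("pics/raw_w19.png").astype(int); b,g,r=im[...,0],im[...,1],im[...,2]
m=(r>150)&(g<90)&(b<90); m[:, :300]=0;m[:,350:]=0; m[:100]=0; m[160:]=0
v,u=np.nonzero(m); mk=atz("wrist",(u.mean(),v.mean()),.049)[:2]; print(u.mean(),v.mean(),len(u))
C=lambda a,b_:(230+a/3-.33,40+b_/3-.33)
kn=atz("wrist",C(273,234),.1)[:2]; pv=atz("wrist",C(273.5,47),.062)[:2]; print(pv)
# arm mid line
am=atz("wrist",C(274.5,190),.059)[:2]
for p in (pv,np.array([.5098,-.0118])):
  for q in (mk,kn,am): print(np.degrees(np.arctan2(*(q-p)[::-1]))%360-130.6, np.hypot(*(q-p)))
snap("top","t20.png",(190,140,390,250),4); snap("scene","s20.png",(180,100,400,260),3.5)
```

```text
320.4594594594595 142.83783783783784 148
[ 0.50823546 -0.0127791 ]
66.56001258332407 0.10220857116093585
66.74062683496717 0.07407357875011102
67.20875227474895 0.05573843778284386
66.82111604799192 0.1039934187045951
67.09431405054428 0.0758602768684598
67.66059725010842 0.057529245854064125
```

View pics/s20.png

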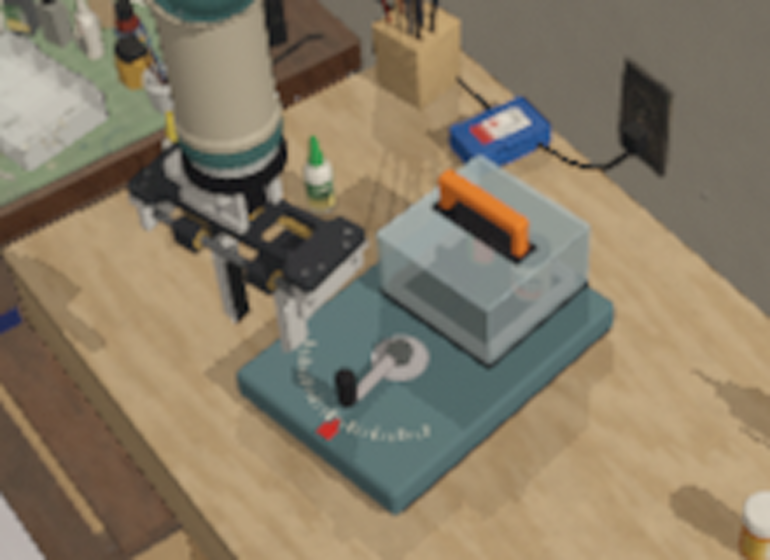

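View pics/t20.png

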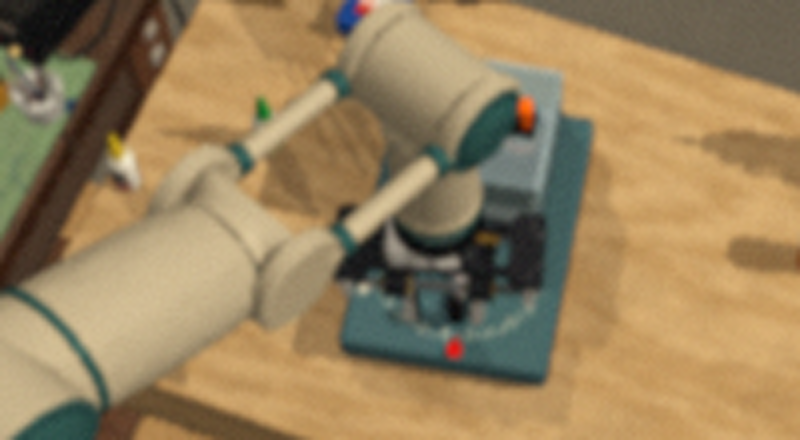

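```bash
python3 -c "
from h import *
print(arm.finish_job())"
```

```text
the job is handed in; nothing more can be done
None
```

I finished the job and handed it in at about 41 s, well inside the 210 s limit.

- **Order of work:** I brought the lever back to its stop, then lifted the cover off and stood it on the counter to the right of the mixer. The jars went in, the cover went back on, and only then did I swing the lever to the marker.
- **Jars:** Only the green and the white jar were on the counter; there was no yellow or blue one. Green stands upright in the back-left compartment and white in the back-right one. The cover was not knocked at any look before I picked it up again.

Last checks:
- **Cover:** The camera shows it level on the deck with both jars under it. Lowering it stopped at the seated height with about 8 N of contact.
- **Lever:** The wrist picture puts the knob at 66.7–67.1° and the red marker at 66.6–66.8°, so they agree to about 0.3°. A rougher reading off the lever's arm came out 0.6–0.8° past the marker.
- **Gripper and bystanders:** The gripper is raised clear and touches nothing. I left the dropper bottles, tape, amber pill jar and cutters alone. Both droppers and the pill jar look unmoved, but I did not re-check the tape and cutters in the last pictures.

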